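# Tip a glass gel plate out of its tray and rinse it

### The job

Take the notched glass plate out of the fitted tray: press its end gently down into the well so that its other end tips up and stays up, then lift it out by the raised end. Lay it softly and flat, centred and in line, on the two white rails of the rinse basin and let go; only then press the bottle's pump head fully down and let it come back up. Leave the plain plate in its bay and do not disturb the other things on the bench.

Things in the scene. Friction and masses are not known exactly. Their poses are not given: they have to be found in the camera images.
- notched_plate_c (a point): Centre (half-way up) of the glass plate to take, 60 mm wide (x), 120 mm long (y), 5 mm thick (z), 84 g, slippery on the tray. A notch 36 mm wide and 14 mm deep is cut in the middle of its +y end, leaving two ears 12 mm wide. It lies face up, flush with the tray's top, in either of the two bays, 1.5 mm clear of its side walls; its -y end hangs about 50 mm out over the bay's well. Its centre of mass lies 4 mm to the -y side of this point.
- plain_plate_c (a point): Centre (half-way up) of the other glass plate, same outline, 5 mm thick, plain rectangle without a notch; lies in the other bay and stays there.
- plate_tray: Fixed grey plastic tray block, 198 (x) by 162 (y) by 44 mm high; origin at the centre of its underside. Two bays lie side by side along y, centred at x = -51.5 and +51.5 mm, each 63 mm wide, from y = -67 to +67 mm. Where y > -7 mm a bay is a flat seat 39 mm above the bench (5 mm below the tray's top); where y < -7 mm it is a press well, 30 to 40 mm deeper: its floor is found by feel.
- bay_near (a point): Middle of the pivot edge (where seat meets well) of the bay at the tray's -x side. A plate pressed at its -y end turns over this edge until that end meets the well's floor, and slides, or can be drawn, 10 mm towards -y to the well's end wall. Its balance has then passed the edge.
- bay_far (a point): The same point of the bay at the tray's +x side. A plate that has slid home stays leaning at about 0.53 rad (30 degrees), its +y end some 22 mm above the tray's top, where its two long sides can be gripped. Let go before it has slid, it drops back flat.
- rest_centre (a point): Middle of the two white rest rails in the steel rinse basin, at the height of their tops (24 mm above the bench). The rails run along y, 142 mm long, 12 mm wide, at x = -18 and +18 mm. The basin is fixed; inside it is 160 (x) by 150 mm (y), its floor 4 mm and its rim 32 mm above the bench. The plate must lie along y on the rails, either end first.
- pump_top (a point): Centre of the top of the round pump head (36 mm across) of the white pump bottle that is fixed at the basin's -y end, 119 mm from the middle of the rails and 222 mm above the bench. A spout (tip 198 mm above the bench) reaches from the head 78 mm to +y, over the -y end of the rails. Bottle 72 mm across.
- pump (a joint): Travel of the pump head, m: 0 up, 0.014 fully down. Spring: 2.5 N to start, 6.5 N fully down, where it stops hard; it comes back by itself.
- beaker: Glass beaker 72 mm across, 85 mm high, bystander.
- reagent_jar: Amber jar with a blue lid, 54 mm across, 70 mm high, further out between tray and basin, bystander.
- gel_comb: White flat gel comb about 96 mm long, lying between tray and basin, bystander.
- spatula: Thin flat steel spatula 200 mm long lying beyond the basin, bystander.
Mind the look-alikes: they are no part of the job. Leave any blue or orange look-alike of the part that bears notched_plate_c alone.

How it is judged (in metres and radians):
On the way, in this order (a step that is already met when the one before it is completed fails the run):
1. the notched plate's end is pressed into the well and its other end stands up out of the tray (angle between notched_plate_c's own z axis and vertical above 0.4 rad and z of notched_plate_c in the frame of plate_tray below 0.055 m), for 0.5 s.
2. the notched plate lies flat, centred and in line on the basin's rails, let go (x of notched_plate_c in the frame of rest_centre between -0.015 and 0.015 m and y of notched_plate_c in the frame of rest_centre between -0.015 and 0.015 m and z of notched_plate_c in the frame of rest_centre below 0.006 m and angle between notched_plate_c's own z axis and vertical below 0.06 rad and angle between the y axis of notched_plate_c and the y axis of rest_centre, either way round below 0.15 rad and linear speed of notched_plate below 0.02 m/s and contact force between notched_plate and the arm below 0.05 N and contact force between notched_plate and the fingers below 0.05 N), for 0.3 s.
3. the pump head is pressed fully down (value of joint pump above 0.011 m), for 0.05 s.
At the end, for the whole second after the job is handed in: The notched plate rests released and still, flat on the two rails (within 15 mm of their middle either way, 0.15 rad of their line), the pump head is up again, and the plain plate is still in its bay (within 8 mm of its start) (all of step 2 and value of joint pump below 0.003 m and distance of plain_plate_c from where it was at the start of the episode below 0.008 m); the robot touches nothing.
It fails at once if a plate is pressed against the tray with more than 50 N (contact force between any of notched_plate, plain_plate and plate_tray above 50 N).
It fails at once if the plate is dropped (moves faster than 0.5 m/s with nothing holding it) (linear speed of notched_plate above 0.5 m/s and contact force between notched_plate and the fingers below 0.05 N).
It fails at once if the pump is pressed while the plate is not on the rails (value of joint pump above 0.006 m and distance between notched_plate_c and rest_centre above 0.03 m).
It fails at once if a bystander is pushed more than 20 mm (distance of any of beaker, reagent_jar, gel_comb, spatula from where it was at the start of the episode above 0.02 m).
It also fails if it takes over 66 s, if anything falls off the work surface, if the arm or the gripper's body presses on something with over 40 N, if the wrist force passes 120 N, or if a joint passes its speed limit or range.

### The arm

A 6-joint arm with a two-finger parallel gripper is mounted at the origin on the work surface. World frame = base frame: x ahead of the robot, y to its left, z up, the work surface at z = 0. Lengths are in m, angles in degrees, forces in N, time in s.
With the tool pointing down it reaches from about 0.3 to 0.75 m from the base axis. Payload 8.5 kg.
Tool frame: the origin (TCP) lies on the centre line of the jaws, within the pads' length; the fingertips stand 14 mm ahead of it and the grasp point (between the pads) lies 5 mm behind it; z points along the fingers, y is the direction in which the jaws open and shut (so a half turn about z gives the same grasp; the last joint's range is limited). The gripper opens to 85 mm and grips with 20 to 120 N. Pads are 22 mm wide; open, the fingers measure 114 mm over their backs; the gripper's body (76 mm by 85 mm) begins 54 mm behind the grasp point. The pads swing forward as they close: fully open they stand 13 mm farther back than shut.
Start: joints at [-86.591, 21.807, 74.336, -0, 83.858, -12.336], TCP at [0.149, -0.529, 0.245] pointing down, gripper open.
Joint ranges: [-178.18, 178.18], [-50.72, 133.34], [12.68, 142.11], [-81.47, 261.47], [9.98, 163.14], [-165.26, 165.26]. Speed limits (degrees/s): [136.94, 136.94, 180, 180, 180, 180].

### API

Orientations are given as a 3x3 rotation matrix whose columns are the frame's x, y, z axes.
In Python, from rig import env, optics, order, finder gives the robot as it stands.
- The arm moves only by the tool play_rows, never from a script. Its argument "commands" is a list of rows, each an object of numbers: "grip": the closure, from -1 (fully open) to 1 (shut); "x", "y", "z": the shift along the tool's x, y, z in m; "rx", "ry", "rz": the turn, a rotation vector about the tool's x, y, z in rad. A call has 1 to 12 rows; each row shifts and turns the commanded pose from where the row before left it, along the tool's axes as they then stand; what a row does not reach is not made up. A row lasts 1/8 s, in which the tool goes at most 62.5 mm and 10.7 degrees, less where a joint would pass 70% of its speed; a pose out of reach is approached as far as the arm can. A call is refused whole if a number of a shift passes 0.0625 or a number of a turn 0.188, either way. A call with a gripper value outside its range is refused whole. The fingers move at their own pace and stop on an object; "squeeze" is the grip in N (left out, the last holds). Time passes only in rows, so rows that do not move let the fingers close. It gives the time, the measured TCP pose, the force and the opening at its end, in the units of the state.
- env.observe(): the state, without advancing time (a new reading comes with each control period).
- optics.get_image(name): name is "side" or "top"; returns a dict with "color" (480x640x3 uint8, blue, green, red), "range_z" (480x640 float32, m along the optical axis (not along the pixel's ray), 0 where there is no reading), "fov_y" (degrees; the focal length in pixels is half the picture's height over the tangent of half this angle, whatever the lens; pixels are square), "cx", "cy" (the principal point, pixels), "cam_to_world" (4x4, takes a point from camera to world coordinates). Camera axes: x right, y down, z forward; pixel columns grow to the right and rows downward; lengths in m; the calibration is good to about 2 mm. A picture is of the moment at which its call begins.
- order.close_job(): hands the job in, once; it reports no verdict.
Trained networks look in the newest picture that a camera, given by its name, has taken for a name from the list of things; names that differ only in an ending like _2 or _b are one class to them, and where a whole thing is asked for, a point or a joint stands for the part that bears it (a point fixed in the world has none). Each returns a list of dicts, best first, with "conf" (0 to 1); they miss things now and then, are a little off and sometimes report something else, mostly with a low value. They report only what shows in the picture. A call takes as long as a camera call. They do not tell look-alikes from the thing itself.
- finder.boxes_of(camera, thing): "point" ([x, y, z] in m, in world coordinates, good to about 4 mm: the middle of the surface that is visible of it).
The state is a dict: "time_s": time; "q": joint angles; "qvel": joint speeds; "joint_efforts": joint torques, N m; "position": TCP position; "tool_rot": TCP orientation; "ft_force": force on the tool from outside, world axes, zero at the start; "wrist_torque": the same for the moment, N m; "grip_width": finger opening in m.
Only numpy, scipy, OpenCV 4.12 (cv2) and the standard library are available. Lean on these libraries where they do the work, as an engineer would, in place of code of your own. Each camera call takes 0.05 s, during which the arm holds its last target.

## Working session

There is one attempt and no reset: what is moved stays moved. The work goes in short steps, Python scripts to look and compute and a tool call to move; the robot and the scene stay as the last step left them, time stands still between calls to the robot, and variables do not carry over. Pictures are saved under pics/ and viewed, and the job is handed in when it is done.

Besides the shell and the picture viewer there is one more tool, called after "Emit:" by a JSON object that holds its "op" and its "data", one argument or row to a line. play_rows: Moves the arm, as the interface text tells. Its arguments: {"type":"object","properties":{"commands":{"type":"array"},"squeeze":{"type":"number"}},"required":["commands"]}

```bash
ls; mkdir -p pics; python3 - <<'E'
from rig import env, optics, order, finder
import cv2,numpy as np
s=env.observe()
for k,v in s.items(): print(k,np.round(v,4).tolist())
for n in("side","top"):
    im=optics.get_image(n); cv2.imwrite(f"pics/{n}0.png",im["color"]); np.save(f"pics/{n}0.npy",im["range_z"])
    print(n,im["fov_y"],im["cx"],im["cy"],np.round(im["cam_to_world"],4).tolist())
    for t in("notched_plate_c","plain_plate_c","plate_tray","pump_top","beaker","reagent_jar","gel_comb","spatula","rest_centre","bay_near","bay_far"):
        try: print(t,[(np.round(d["point"],3).tolist(),round(d["conf"],2)) for d in finder.boxes_of(n,t)])
        except Exception as e: print(t,e)
print(env.observe()["time_s"])
E
```

```text
pics
time_s 0.0
q [-86.5915, 21.8402, 74.3841, 0.0027, 83.8582, -12.3355]
qvel [0.0828, 0.0218, 0.0027, 0.0382, 0.1323, 0.0566]
joint_efforts [0.0015, -44.8455, -23.1279, -0.0001, 0.0048, -0.0]
position [0.1492, -0.5291, 0.2447]
tool_rot [[0.9625, 0.2713, -0.0], [0.2713, -0.9625, 0.0014], [0.0004, -0.0014, -1.0]]
ft_force [0.1591, 0.913, 0.0812]
wrist_torque [-0.0153, -0.004, -0.0583]
grip_width 0.0858
side 49.51785546666857 320.0735951169064 244.87696759893262 [[-0.9423, -0.1704, 0.2882, 0.205], [-0.3342, 0.5314, -0.7784, 0.8909], [-0.0205, -0.8298, -0.5577, 0.7559], [0.0, 0.0, 0.0, 1.0]]
notched_plate_c [([0.535, 0.258, 0.044], 0.79), ([0.301, 0.407, 0.007], 0.65), ([0.279, 0.228, 0.005], 0.62), ([0.731, -0.281, 0.001], 0.58)]
plain_plate_c [([0.436, 0.24, 0.047], 0.58)]
plate_tray [([0.487, 0.295, 0.044], 0.73)]
pump_top [([0.58, -0.267, 0.219], 0.46)]
beaker [([0.729, 0.056, 0.063], 0.59)]
reagent_jar [([0.627, 0.018, 0.046], 0.7), ([0.484, 0.292, 0.045], 0.16)]
gel_comb [([0.447, 0.012, 0.003], 0.82)]
spatula [([0.733, -0.28, 0.001], 0.63), ([0.535, 0.261, 0.046], 0.31)]
rest_ce
[... 199 characters left out ...]
0988, 0.4259], [-0.9996, 0.0245, -0.0163, 0.0543], [0.0138, -0.0992, -0.995, 1.1915], [0.0, 0.0, 0.0, 1.0]]
notched_plate_c [([0.278, 0.225, 0.007], 0.89), ([0.311, 0.428, 0.006], 0.81), ([0.496, 0.234, 0.045], 0.22), ([0.628, 0.003, 0.07], 0.2)]
plain_plate_c [([0.438, 0.235, 0.043], 0.74)]
plate_tray [([0.497, 0.24, 0.04], 0.55)]
pump_top [([0.579, -0.268, 0.223], 0.83)]
beaker [([0.75, 0.047, 0.038], 0.86)]
reagent_jar [([0.629, 0.005, 0.073], 0.97)]
gel_comb [([0.449, 0.007, 0.008], 0.68)]
spatula [([0.727, -0.281, 0.005], 0.61)]
rest_centre [([0.446, 0.007, 0.007], 0.66), ([0.576, -0.191, 0.004], 0.59)]
bay_near [([0.498, 0.237, 0.044], 0.58)]
bay_far [([0.498, 0.233, 0.042], 0.85)]
1.2
```

View pics/side0.png

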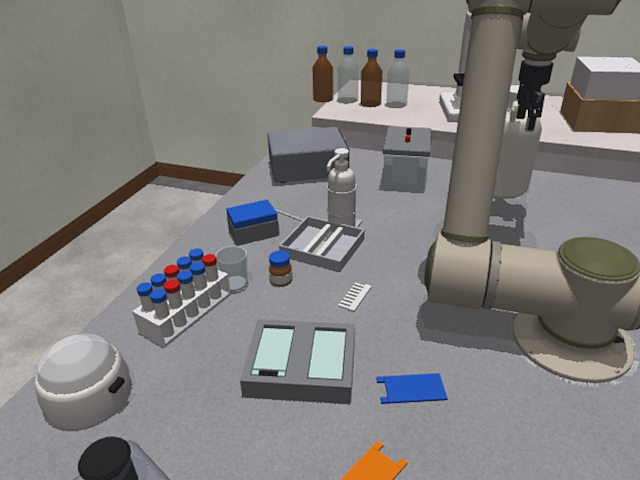

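View pics/top0.png

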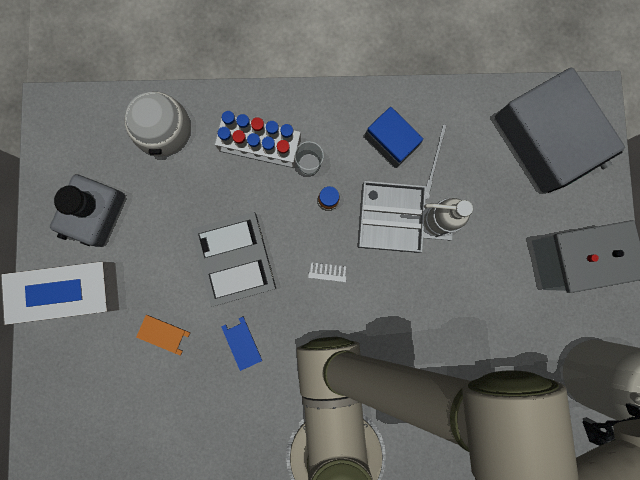

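```bash
cat > h.py <<'E'
import numpy as np,cv2
class Cam:
    def __init__(s,im):
        s.im=im; s.f=240/np.tan(np.radians(im["fov_y"])/2); s.T=np.array(im["cam_to_world"]); s.cx,s.cy=im["cx"],im["cy"]
    def onz(s,u,v,z):
        d=s.T[:3,:3]@np.array([(u-s.cx)/s.f,(v-s.cy)/s.f,1]); o=s.T[:3,3]; return o+d*(z-o[2])/d[2]
    def proj(s,p):
        c=s.T[:3,:3].T@(np.asarray(p)-s.T[:3,3]); return np.array([s.cx+s.f*c[0]/c[2],s.cy+s.f*c[1]/c[2]])
    def cloud(s):
        v,u=np.mgrid[:480,:640]; z=s.im["range_z"]; c=np.stack([(u-s.cx)/s.f*z,(v-s.cy)/s.f*z,z],-1); return c@s.T[:3,:3].T+s.T[:3,3]
E
python3 - <<'E'
from rig import env, optics
from h import *
for n,(x,y,w,h) in dict(top=(180,170,300,140)).items():
    im=optics.get_image(n); cv2.imwrite("pics/z_top.png",cv2.resize(im["color"][y:y+h,x:x+w],None,fx=2.66,fy=2.66,interpolation=cv2.INTER_CUBIC))
    c=Cam(im); 
    col=im["color"].astype(int)
    m=(col.min(-1)>185).astype(np.uint8); m[:, :190]=0; m[:,280:]=0; m[:200]=0;m[310:]=0
    k,l,st,ce=cv2.connectedComponentsWithStats(m)
    for i in range(1,k):
        if st[i,4]>100:
            pts=np.argwhere(l==i)[:,::-1].astype(np.float32); r=cv2.boxPoints(cv2.minAreaRect(pts)); W=np.array([c.onz(u,v,.044) for u,v in r]); print(st[i],W.round(4).tolist(),W.mean(0), np.linalg.norm(W[0]-W[1]),np.linalg.norm(W[1]-W[2]), np.degrees(np.arctan2(*(W[1]-W[0])[1::-1])),np.degrees(np.arctan2(*(W[2]-W[1])[1::-1])))
im=optics.get_image("side");cv2.imwrite("pics/z_side.png",cv2.resize(im["color"][310:410,230:370],None,fx=5,fy=5,interpolation=cv2.INTER_CUBIC))
cv2.imwrite("pics/z_side2.png",cv2.resize(im["color"][140:280,260:400],None,fx=4,fy=4,interpolation=cv2.INTER_CUBIC))
E
```

```text
(no output)
```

View pics/z_top.png

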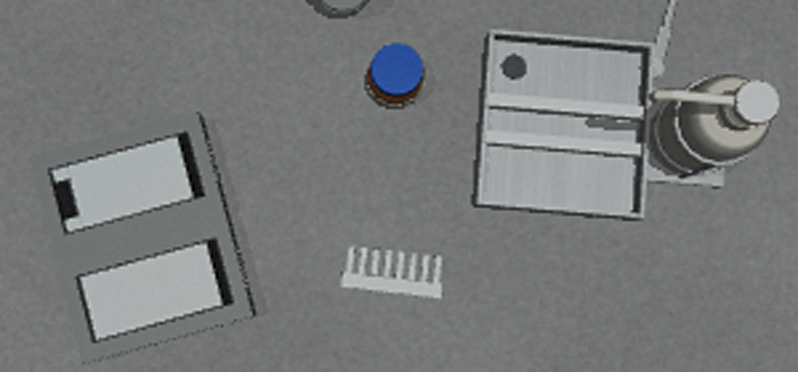

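View pics/z_side.png

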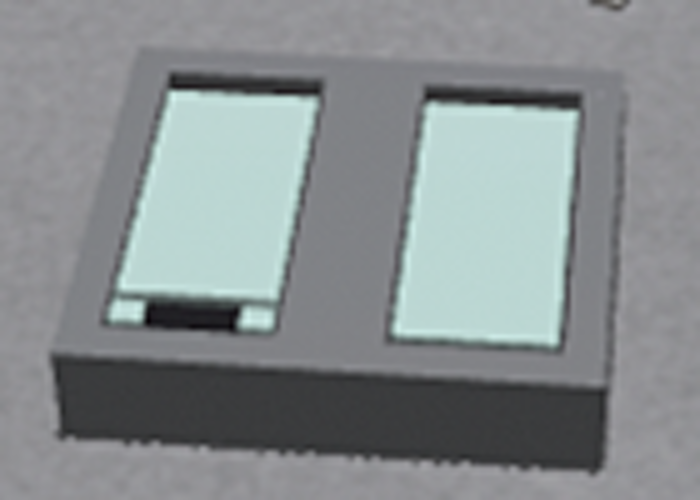

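View pics/z_side2.png

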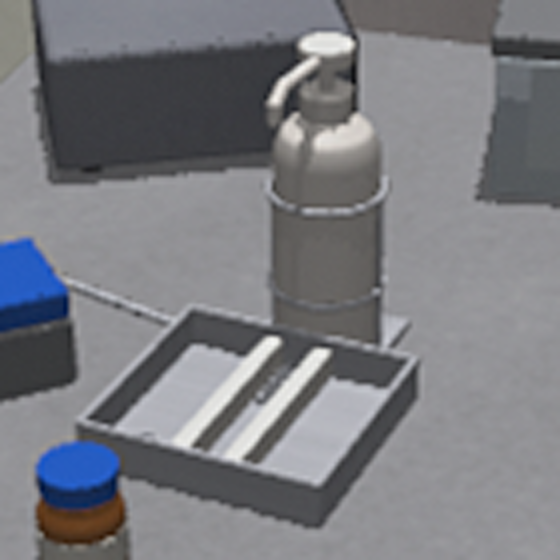

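```bash
python3 - <<'E'
from rig import env, optics
from h import *
np.set_printoptions(precision=4,suppress=True)
for n,roi in dict(top=(195,210,280,305),side=(235,315,370,405)).items():
    im=optics.get_image(n); c=Cam(im); col=im["color"].astype(int); x0,y0,x1,y1=roi
    print(n, col[240,225] if n=="top" else col[350,272])
    lo = 140
    m=np.zeros((480,640),np.uint8); m[y0:y1,x0:x1]=(col[y0:y1,x0:x1].min(-1)>lo)
    k,l,st,ce=cv2.connectedComponentsWithStats(m)
    for i in range(1,k):
        if st[i,4]>100:
            v,u=np.nonzero(l==i)
            W=np.array([c.onz(a,b,.044)[:2] for a,b in zip(u,v)]).astype(np.float32)
            # rect in world
            (ctr,sz,ang)=cv2.minAreaRect(W*1000); B=cv2.boxPoints((ctr,sz,ang))
            P=c.cloud()[v,u]; 
            print(st[i],"ctr",ctr,"sz",sz,"ang",ang,"meanz",np.median(P[:,2])); print(B)
# tray by depth
im=optics.get_image("top"); c=Cam(im); P=c.cloud()
m=(P[...,2]>.033)&(P[...,2]<.06); m[:,:180]=0;m[:,300:]=0;m[:190]=0;m[315:]=0
k,l,st,ce=cv2.connectedComponentsWithStats(m.astype(np.uint8)); i=1+np.argmax(st[1:,4]); W=P[l==i]; print("tray",st[i],np.median(W[:,2]),cv2.minAreaRect((W[:,:2]*1000).astype(np.float32)))
B=cv2.boxPoints(cv2.minAreaRect((W[:,:2]*1000).astype(np.float32))); print(B)
# basin rails
m=(P[...,2]>.017)&(P[...,2]<.045); m[:,:355]=0;m[:,440:]=0;m[:170]=0;m[260:]=0
k,l,st,ce=cv2.connectedComponentsWithStats(m.astype(np.uint8))
for i in range(1,k):
    if st[i,4]>80:
        W=P[l==i]; print("b",st[i],np.median(W[:,2]),cv2.minAreaRect((W[:,:2]*1000).astype(np.float32)))
E
```

```text
top [175 173 169]
[ 200  222   52   35 1046] ctr (540.3123168945312, 257.4000244140625) sz (58.71641540527344, 118.04622650146484) ang 13.959970474243164 meanz 0.04440621543089884
[[497.5823 307.5974]
 [526.0602 193.0377]
 [583.0424 207.2027]
 [554.5645 321.7624]]
[ 210  262   53   36 1165] ctr (440.3570556640625, 231.81997680664062) sz (58.49296951293945, 118.66851806640625) ang 14.329439163208008 meanz 0.04417601125475912
[[397.3354 282.0699]
 [426.7055 167.0933]
 [483.3787 181.5701]
 [454.0086 296.5467]]
side [210 214 187]
[ 235  315  135   90 3369] ctr (487.55987548828125, 257.90948486328125) sz (274.5249328613281, 224.9387664794922) ang 18.204248428344727 meanz -0.0005931592161407817
[[322.0315 321.8681]
 [392.3036 108.1878]
 [653.0883 193.9509]
 [582.8162 407.6312]]
[ 253  328   41   42 1263] ctr (539.5242919921875, 254.37979125976562) sz (59.904380798339844, 106.44715881347656) ang 13.901412010192871 meanz 0.04328800051709103
[[497.6623 298.8484]
 [523.2365 195.519 ]
 [581.3862 209.9112]
 [555.8121 313.2405]]
[ 309  331   37   48 1488] ctr (438.3953857421875, 235.35269165039062) sz (59.365882873535156, 119.74579620361328) ang 13.929693222045898 meanz 0.043317795429029415
[[395.1721 286.3192]
 [423.9986 170.0949]
 [481.6187 184.3861]
 [452.7921 300.6104]]
tray [ 191  212   85   95 5087] 0.044311290714538654 ((491.4576416015625, 241.17303466796875), (198.77273559570312, 164.1179656982422), 14.259881973266602)
[[374.9207 296.2227]
 [415.3463 137.1615]
 [607.9946 186.1233]
 [567.569  345.1845]]
b [ 359  181   76   71 1265] 0.026618234891017778 ((587.3700561523438, -175.281005859375), (188.18508911132812, 169.00588989257812), 83.7181167602539)
```

```bash
python3 - <<'E'
from rig import env, optics
from h import *
np.set_printoptions(precision=4,suppress=True)
im=optics.get_image("top"); c=Cam(im)
cv2.imwrite("pics/z_b.png",cv2.resize(im["color"][170:265,350:480],None,fx=6,fy=6,interpolation=cv2.INTER_NEAREST))
P=c.cloud()
np.set_printoptions(linewidth=250)
print((P[180:256:3,362:430:4,2]*1000).astype(int))
print(im["color"][205:235:1,380])
s=optics.get_image("side"); cs=Cam(s)
# pump head cloud
for cc in(c,cs):
    Q=cc.cloud(); m=(Q[...,2]>.212)&(Q[...,2]<.23)&(abs(Q[...,0]-.58)<.06)&(abs(Q[...,1]+.27)<.06); W=Q[m]; print(len(W),W.mean(0),cv2.minEnclosingCircle((W[:,:2]*1000).astype(np.float32)),W[:,2].max())
E
```

```text
[[   4   -4    1    0   -1    2    0    1    2    0   -1    1   -1    3   -1    2   -2]
 [   3   24   25   33   33   29   32   30   -1    3    0    0   -1   -2    0    0    3]
 [   0    3    0    4    2    6    8    9   17   21   25   27   32   32   33   33    6]
 [  -1    5    2    5    6    5    4    4    3    1    7    1    2    5    3    9    2]
 [   8    7    1    7    1    3    1    0    5    5    5    2    5    5    1   10    5]
 [  18    2    5   10    5    6    7    1    5    1    2    2    5    6    5   11    6]
 [  19    4   10    7    2    8    4    3    8    1    1    2    0    6    4   17    4]
 [  23    4    3    4    6    1    2    6    2    5    2    4    1    5    3   16    0]
 [  26    5    2    2    1    3    8    5   -2    4    3    5    6    3    3   23  215]
 [  32   25   25   26   24   25   26   24   22    4    4    3    7    1    6   22  208]
 [  35   14   16   25   26   28   20   23   20   24   22   24   21   21   25   25    8]
 [  30    5    4    2    4    8    4    6    1    9   14   20   25   23   22   27   18]
 [  33    6    3    2    8    0    8    5   
[... 1157 characters left out ...]
  -3    0    4    1    0   -1]]
[[161 160 156]
 [177 178 174]
 [184 182 179]
 [184 183 180]
 [185 185 182]
 [193 193 188]
 [ 56  59  59]
 [134 133 131]
 [165 164 161]
 [163 164 161]
 [166 165 160]
 [163 162 158]
 [167 165 161]
 [162 160 159]
 [163 163 159]
 [179 177 173]
 [183 182 180]
 [183 182 178]
 [183 182 179]
 [190 189 187]
 [ 60  62  62]
 [134 134 132]
 [166 166 161]
 [169 166 162]
 [163 162 158]
 [168 166 163]
 [166 165 161]
 [169 165 161]
 [166 165 160]
 [167 165 161]]
331 [ 0.5765 -0.2647  0.2219] ((578.0458984375, -252.61923217773438), 42.7187614440918) 0.2284673993676325
134 [ 0.5721 -0.2605  0.2193] ((577.0826416015625, -252.0927276611328), 41.99413299560547) 0.22370989254801066
```

View pics/z_b.png

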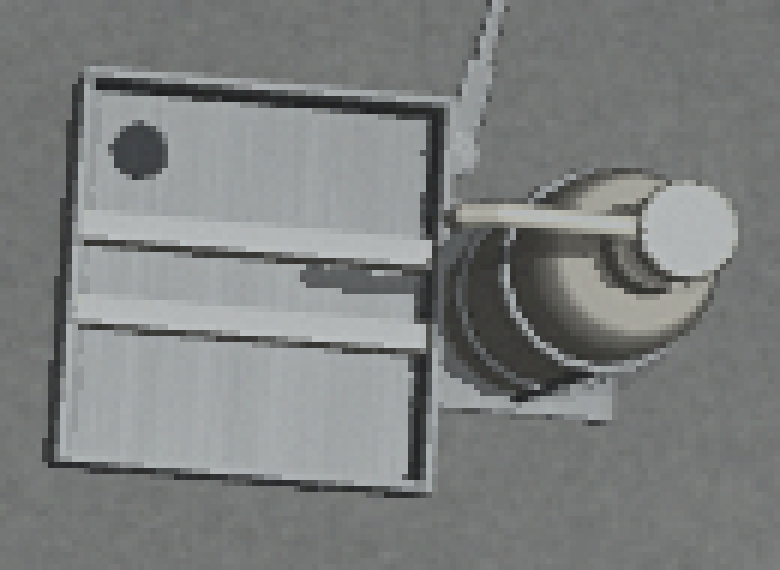

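```bash
python3 - <<'E'
from rig import env, optics
from h import *
from scipy.optimize import differential_evolution
np.set_printoptions(precision=4,suppress=True)
R=lambda a:np.array([[np.cos(a),-np.sin(a)],[np.sin(a),np.cos(a)]])
def fit(P,hm,b,mask):
    W=P[mask]
    def f(p):
        L=(W[:,:2]-p[:2])@R(p[2]); h,ok=hm(L[:,0],L[:,1],p)
        e=np.minimum(abs(W[:,2]-h),.012); return e[ok].sum()+ (~ok).sum()*.003
    r=differential_evolution(f,b,seed=1,popsize=20,maxiter=150,tol=1e-7); return r.x,r.fun/len(W)
def basin(lx,ly,p):
    t=p[3]; h=np.where((abs(lx)<80+t)&(abs(ly)<.075+t),.032,0.)
    ins=(abs(lx)<.08)&(abs(ly)<.075); h=np.where((abs(lx)<.08+t)&(abs(ly)<.075+t),.032,0.); h=np.where(ins,.004,h)
    h=np.where(ins&(abs(abs(lx)-.018)<.006)&(abs(ly)<.071),.024,h)
    return h, ly>-.070
def tray(lx,ly,p):
    h=np.where((abs(lx)<.099)&(abs(ly)<.081),.044,0.)
    h=np.where((abs(abs(lx)-.0515)<.0315)&(ly<-.057)&(ly>-.067),.02,h)
    return h,np.ones_like(lx,bool)
for n in("top","side"):
    c=Cam(optics.get_image(n)); P=c.cloud()
    ok=(c.im["range_z"]>0)&(P[...,2]<.05)&(P[...,2]>-.01)
    m=ok&(abs(P[...,0]-.57)<.12)&(abs(P[...,1]+.16)<.12)
    # rails centroid via depth
    print(n,"basin",fit(P,basin,[(.54,.62),(-.19,-.10),(-.3,.3),(.001,.006)],m))
    m=ok&(abs(P[...,0]-.49)<.15)&(abs(P[...,1]-.24)<.13)
    print(n,"tray",fit(P,tray,[(.47,.51),(.22,.26),(.1,.4)],m))
E
```

```text
top basin (array([ 0.5893, -0.161 , -0.117 ,  0.0043]), np.float64(0.0025231140801376304))
top tray (array([0.4912, 0.241 , 0.2475]), np.float64(0.0021493707930282714))
side basin (array([ 0.5873, -0.1533, -0.1047,  0.0029]), np.float64(0.003985700110053714))
side tray (array([0.4891, 0.2436, 0.247 ]), np.float64(0.0025206143221820315))
```

```bash
python3 - <<'E'
from rig import env, optics
from h import *
np.set_printoptions(precision=4,suppress=True)
im=optics.get_image("top"); c=Cam(im); g=im["color"].min(-1).astype(float)
print("pump",c.onz(688/6+350-.5,228/6+170-.5,.222))
# rail lower edge: subpixel by columns, dark min transition
for (v0,v1) in((205,216),(219,232)):
    W=[];U=[]
    for u in range(366,420):
        k=np.argmin(g[v0:v1,u])+v0
        # subpixel transition of 120 between bright above & dark
        a=k
        while g[a,u]<125: a-=1
        t=a+(g[a,u]-125)/(g[a,u]-g[a+1,u])
        # upper edge of rail: 
        W.append(c.onz(u,t,.024)[:2])
    W=np.array(W); p=np.polyfit(W[:,1],W[:,0],1); r=W[:,0]-np.polyval(p,W[:,1]); ok=abs(r)<.003; p=np.polyfit(W[ok,1],W[ok,0],1)
    print("edge slope dx/dy",p, "x at y=-.157:",np.polyval(p,-.157),"rms",r.std(),ok.sum(),"yrange",W[:,1].min(),W[:,1].max())
# reproject model
vis=cv2.resize(im["color"],None,fx=4,fy=4,interpolation=cv2.INTER_CUBIC)
def draw(ctr,yaw,rects,z,col):
    for (x0,y0,x1,y1) in rects:
        L=[(x0,y0),(x1,y0),(x1,y1),(x0,y1)]
        q=[c.proj([ctr[0]+np.cos(yaw)*a-np.sin(yaw)*b,ctr[1]+np.sin(yaw)*a+np.cos(yaw)*b,z]) for a,b in L]
        cv2.polylines(vis,[np.round((np.array(q)+.5)*4).astype(int)],True,col,1)
C,y=(.588,-.157),-.108
draw(C,y,[(-.024,-.071,-.012,.071),(.012,-.071,.024,.071)],.024,(0,0,255)); draw(C,y,[(-.08,-.075,.08,.075)],.032,(0,255,0))
draw((.4905,.242),.247,[(-.099,-.081,.099,.081),(-.083,-.067,-.02,.067),(.02,-.067,.083,.067)],.044,(0,0,255))
cv2.imwrite("pics/v1.png",vis[165*4:315*4,340*4:480*4]);cv2.imwrite("pics/v2.png",vis[200*4:320*4,180*4:290*4])
E
```

```text
pump [ 0.5763 -0.2783  0.222 ]
edge slope dx/dy [0.1109 0.6191] x at y=-.157: 0.601681193651493 rms 0.00025409054312677695 54 yrange -0.22987440302042794 -0.09528461523038993
edge slope dx/dy [0.1104 0.5828] x at y=-.157: 0.5654554008554238 rms 0.00030083616739771073 54 yrange -0.22814411797400397 -0.09396296158473798
```

View pics/v1.png

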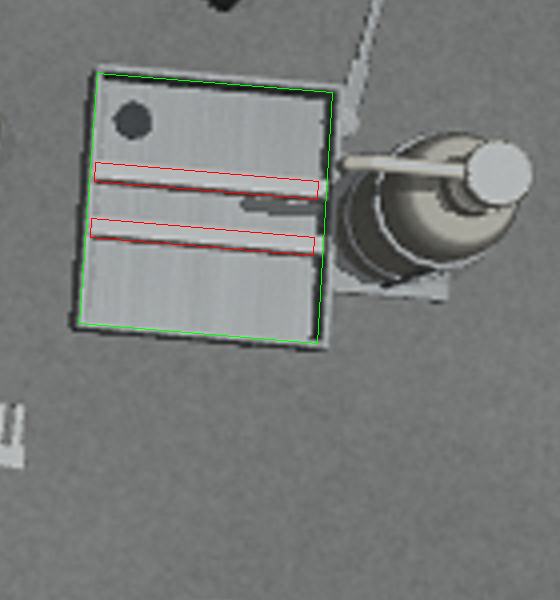

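View pics/v2.png

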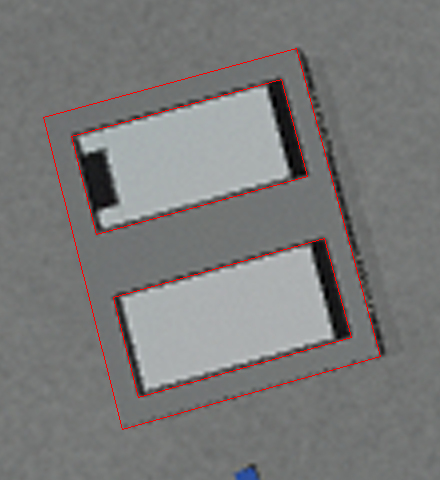

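```bash
cat >> h.py <<'E'
from scipy.spatial.transform import Rotation as Ro
TC=np.array([.491,.2415]); TY=.247
BC=np.array([.589,-.158]); BY=-.110
def loc(C,yaw,x,y,z): return np.array([C[0]+np.cos(yaw)*x-np.sin(yaw)*y, C[1]+np.sin(yaw)*x+np.cos(yaw)*y, z])
def down(yaw,tilt=0):
    # tool y along local x, tool x along local +y tilted up by 'tilt' (plate +y end up), z = x cross y
    lx=np.array([np.cos(yaw),np.sin(yaw),0]); ly=np.array([-np.sin(yaw),np.cos(yaw),0]); u=np.array([0,0,1.])
    X=np.cos(tilt)*ly+np.sin(tilt)*u; return np.stack([X,lx,np.cross(X,lx)],1)
def plan(s,p,R,n):
    R0=np.array(s["tool_rot"]);p0=np.array(s["position"]); rv=Ro.from_matrix(R0.T@R).as_rotvec()/n
    d=(p-p0)/n; print("total d",(p-p0).round(4),"rotvec/row",rv.round(4))
    Rk=R0
    for k in range(n):
        print(k,(Rk.T@d).round(4)); Rk=Rk@Ro.from_rotvec(rv).as_matrix()
def show(s): print("t",round(s["time_s"],2),"p",np.round(s["position"],4),"q",np.round(s["q"],1),"F",np.round(s["ft_force"],2),"w",round(s["grip_width"],4))
E
python3 - <<'E'
from rig import env
from h import *
s=env.observe();show(s)
plan(s,loc(TC,TY,.0515,-.043,.15),down(TY),20)
E
```

```text
t 1.7 p [ 0.1492 -0.5293  0.2453] q [-86.6  21.8  74.3  -0.   83.9 -12.3] F [-0.03  0.35 -0.03] w 0.0856
total d [ 0.4022  0.7417 -0.0953] rotvec/row [-0.      0.     -0.0771]
0 [ 0.0294 -0.0302  0.0048]
1 [ 0.0317 -0.0279  0.0048]
2 [ 0.0337 -0.0254  0.0048]
3 [ 0.0356 -0.0227  0.0048]
4 [ 0.0372 -0.0199  0.0048]
5 [ 0.0386 -0.0169  0.0048]
6 [ 0.0398 -0.0139  0.0048]
7 [ 0.0408 -0.0108  0.0048]
8 [ 0.0415 -0.0076  0.0048]
9 [ 0.042  -0.0044  0.0048]
10 [ 0.0422 -0.0012  0.0048]
11 [0.0421 0.0021 0.0048]
12 [0.0419 0.0053 0.0048]
13 [0.0413 0.0085 0.0048]
14 [0.0405 0.0117 0.0048]
15 [0.0395 0.0148 0.0048]
16 [0.0383 0.0178 0.0048]
17 [0.0368 0.0207 0.0048]
18 [0.0351 0.0235 0.0048]
19 [0.0332 0.0261 0.0048]
```

Emit:
{"op": "play_rows", "data": {
  "commands": [
    {"grip":1,"x":0.0294,"y":-0.0302,"rz":-0.077},
    {"grip":1,"x":0.0317,"y":-0.0279,"rz":-0.077},
    {"grip":1,"x":0.0337,"y":-0.0254,"rz":-0.077},
    {"grip":1,"x":0.0356,"y":-0.0227,"rz":-0.077},
    {"grip":1,"x":0.0372,"y":-0.0199,"rz":-0.077},
    {"grip":1,"x":0.0386,"y":-0.0169,"rz":-0.077},
    {"grip":1,"x":0.0398,"y":-0.0139,"rz":-0.077},
    {"grip":1,"x":0.0408,"y":-0.0108,"rz":-0.077},
    {"grip":1,"x":0.0415,"y":-0.0076,"rz":-0.077},
    {"grip":1,"x":0.042,"y":-0.0044,"rz":-0.077},
    {"grip":1,"x":0.0422,"y":-0.0012,"rz":-0.077},
    {"grip":1,"x":0.0421,"y":0.0021,"rz":-0.077}
  ],
  "squeeze": 40
}}

```text
invalid input at $.commands[0]: expected keys grip, x, y, z, rx, ry, rz
```

Emit:
{"op": "play_rows", "data": {
  "commands": [
    {"grip":1,"x":0.0419,"y":0.0053,"z":0.01,"rz":-0.077},
    {"grip":1,"x":0.0413,"y":0.0085,"z":0.01,"rz":-0.077},
    {"grip":1,"x":0.0405,"y":0.0117,"z":0.012,"rz":-0.077},
    {"grip":1,"x":0.0395,"y":0.0148,"z":0.012,"rz":-0.077},
    {"grip":1,"x":0.0383,"y":0.0178,"z":0.012,"rz":-0.077},
    {"grip":1,"x":0.0368,"y":0.0207,"z":0.012,"rz":-0.077},
    {"grip":1,"x":0.0351,"y":0.0235,"z":0.012,"rz":-0.077},
    {"grip":1,"x":0.0332,"y":0.0261,"z":0.012,"rz":-0.077},
    {"grip":1},
    {"grip":1}
  ]
}}

```text
invalid input at $.commands[0]: expected keys grip, x, y, z, rx, ry, rz
```

```bash
python3 - <<'E'
from rig import env
from h import *
s=env.observe();show(s)
plan(s,loc(TC,TY,.0515,-.043,.068),down(TY),3)
E
```

```text
t 1.7 p [ 0.1492 -0.5293  0.2453] q [-86.6  21.8  74.3  -0.   83.9 -12.3] F [-0.03  0.35 -0.03] w 0.0856
total d [ 0.4022  0.7417 -0.1773] rotvec/row [-0.      0.     -0.5143]
0 [ 0.1961 -0.2016  0.0591]
1 [ 0.2699 -0.079   0.0591]
2 [0.2739 0.064  0.0591]
```

All seven keys are required; sending it again in full.

Emit:
{"op": "play_rows", "data": {
  "commands": [
    {"grip":1,"x":0.0294,"y":-0.0302,"z":0,"rx":0,"ry":0,"rz":-0.077},
    {"grip":1,"x":0.0317,"y":-0.0279,"z":0,"rx":0,"ry":0,"rz":-0.077},
    {"grip":1,"x":0.0337,"y":-0.0254,"z":0,"rx":0,"ry":0,"rz":-0.077},
    {"grip":1,"x":0.0356,"y":-0.0227,"z":0,"rx":0,"ry":0,"rz":-0.077},
    {"grip":1,"x":0.0372,"y":-0.0199,"z":0,"rx":0,"ry":0,"rz":-0.077},
    {"grip":1,"x":0.0386,"y":-0.0169,"z":0,"rx":0,"ry":0,"rz":-0.077},
    {"grip":1,"x":0.0398,"y":-0.0139,"z":0,"rx":0,"ry":0,"rz":-0.077},
    {"grip":1,"x":0.0408,"y":-0.0108,"z":0,"rx":0,"ry":0,"rz":-0.077},
    {"grip":1,"x":0.0415,"y":-0.0076,"z":0,"rx":0,"ry":0,"rz":-0.077},
    {"grip":1,"x":0.042,"y":-0.0044,"z":0,"rx":0,"ry":0,"rz":-0.077},
    {"grip":1,"x":0.0422,"y":-0.0012,"z":0,"rx":0,"ry":0,"rz":-0.077},
    {"grip":1,"x":0.0421,"y":0.0021,"z":0,"rx":0,"ry":0,"rz":-0.077}
  ],
  "squeeze": 40
}}

```text
time_s: 3.2
position: [0.3915, -0.0832, 0.2455]
tool_rot: [[0.361, 0.933, 0.001], [0.933, -0.361, -0.0], [-0.0, 0.001, -1.0]]
ft_force: [0.4, -1.0, 0.1]
grip_width: 0.0002
```

Emit:
{"op": "play_rows", "data": {
  "commands": [
    {"grip":1,"x":0.0419,"y":0.0053,"z":0.01,"rx":0,"ry":0,"rz":-0.077},
    {"grip":1,"x":0.0413,"y":0.0085,"z":0.01,"rx":0,"ry":0,"rz":-0.077},
    {"grip":1,"x":0.0405,"y":0.0117,"z":0.012,"rx":0,"ry":0,"rz":-0.077},
    {"grip":1,"x":0.0395,"y":0.0148,"z":0.012,"rx":0,"ry":0,"rz":-0.077},
    {"grip":1,"x":0.0383,"y":0.0178,"z":0.012,"rx":0,"ry":0,"rz":-0.077},
    {"grip":1,"x":0.0368,"y":0.0207,"z":0.012,"rx":0,"ry":0,"rz":-0.077},
    {"grip":1,"x":0.0351,"y":0.0235,"z":0.012,"rx":0,"ry":0,"rz":-0.077},
    {"grip":1,"x":0.0332,"y":0.0261,"z":0.012,"rx":0,"ry":0,"rz":-0.077},
    {"grip":1,"x":0,"y":0,"z":0,"rx":0,"ry":0,"rz":0}
  ]
}}

```text
time_s: 4.32
position: [0.5528, 0.2139, 0.1519]
tool_rot: [[-0.245, 0.97, -0.002], [0.97, 0.245, -0.0], [0.0, -0.001, -1.0]]
ft_force: [-0.3, -1.5, 0.4]
grip_width: 0.0001
```

```bash
python3 - <<'E'
from rig import env
from h import *
s=env.observe();show(s)
plan(s,loc(TC,TY,.0515,-.043,.068),down(TY),3)
E
```

```text
t 4.33 p [0.5528 0.2139 0.1519] q [ 9.7 30.6 75.7  0.  73.8 -4.4] F [-0.34 -1.47  0.4 ] w 0.0001
total d [-0.0013 -0.0015 -0.0839] rotvec/row [-0.0005 -0.0001  0.    ]
0 [-0.0004 -0.0005  0.028 ]
1 [-0.0004 -0.0005  0.028 ]
2 [-0.0004 -0.0005  0.028 ]
```

Emit:
{"op": "play_rows", "data": {
  "commands": [
    {"grip":1,"x":-0.001,"y":-0.001,"z":0.03,"rx":0,"ry":0,"rz":0},
    {"grip":1,"x":0,"y":0,"z":0.03,"rx":0,"ry":0,"rz":0},
    {"grip":1,"x":0,"y":0,"z":0.02,"rx":0,"ry":0,"rz":0},
    {"grip":1,"x":0,"y":0,"z":0.008,"rx":0,"ry":0,"rz":0},
    {"grip":1,"x":0,"y":0,"z":0,"rx":0,"ry":0,"rz":0}
  ]
}}

```text
time_s: 4.95
position: [0.5519, 0.2104, 0.0656]
tool_rot: [[-0.241, 0.971, -0.0], [0.971, 0.241, -0.0], [-0.0, -0.0, -1.0]]
ft_force: [0.5, -0.2, 0.4]
grip_width: 0.0003
```

```bash
python3 - <<'E'
from rig import env,optics
from h import *
s=env.observe();show(s)
im=optics.get_image("side");cv2.imwrite("pics/p1.png",cv2.resize(im["color"][280:410,220:380],None,fx=5,fy=4.6,interpolation=cv2.INTER_CUBIC))
E
```

```text
t 4.95 p [0.5519 0.2104 0.0656] q [ 9.4 36.1 81.7 -0.  62.2 -4.5] F [ 0.45 -0.17  0.36] w 0.0003
```

View pics/p1.png

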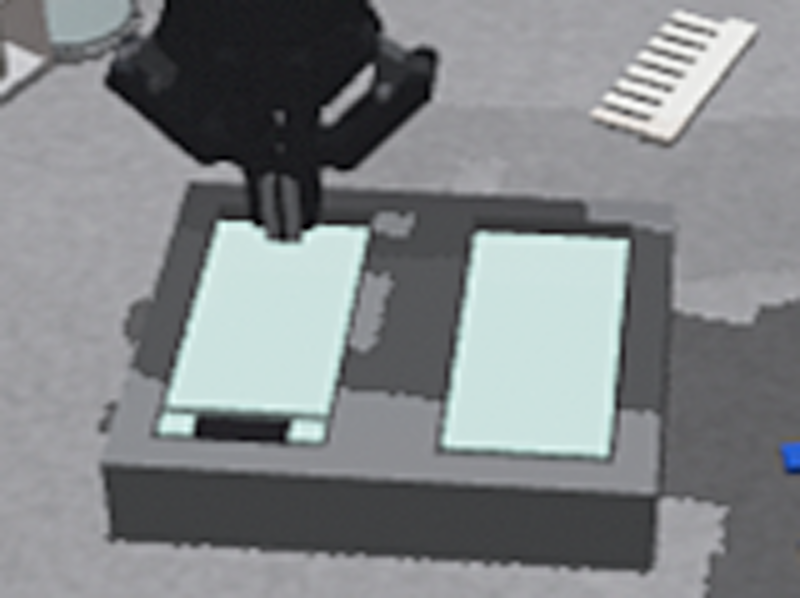

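Emit:
{"op": "play_rows", "data": {
  "commands": [
    {"grip":1,"x":0,"y":0,"z":0.004,"rx":0,"ry":0,"rz":0},
    {"grip":1,"x":0,"y":0,"z":0.003,"rx":0,"ry":0,"rz":0},
    {"grip":1,"x":0,"y":0,"z":0.002,"rx":0,"ry":0,"rz":0},
    {"grip":1,"x":0,"y":0,"z":0.002,"rx":0,"ry":0,"rz":0},
    {"grip":1,"x":0,"y":0,"z":0.002,"rx":0,"ry":0,"rz":0},
    {"grip":1,"x":0,"y":0,"z":0.001,"rx":0,"ry":0,"rz":0}
  ]
}}

```text
time_s: 5.75
position: [0.5519, 0.2108, 0.0512]
tool_rot: [[-0.242, 0.97, -0.0], [0.97, 0.242, 0.0], [0.0, 0.0, -1.0]]
ft_force: [0.7, -0.2, 0.6]
grip_width: -0.0002
```

```bash
python3 - <<'E'
from rig import env,optics
from h import *
s=env.observe();show(s)
im=optics.get_image("side");cv2.imwrite("pics/p2.png",cv2.resize(im["color"][280:410,220:380],None,fx=5,fy=4.6,interpolation=cv2.INTER_CUBIC))
E
```

```text
t 5.75 p [0.5519 0.2108 0.0512] q [ 9.4 37.2 82.4  0.  60.4 -4.5] F [ 0.7  -0.24  0.64] w -0.0002
```

View pics/p2.png

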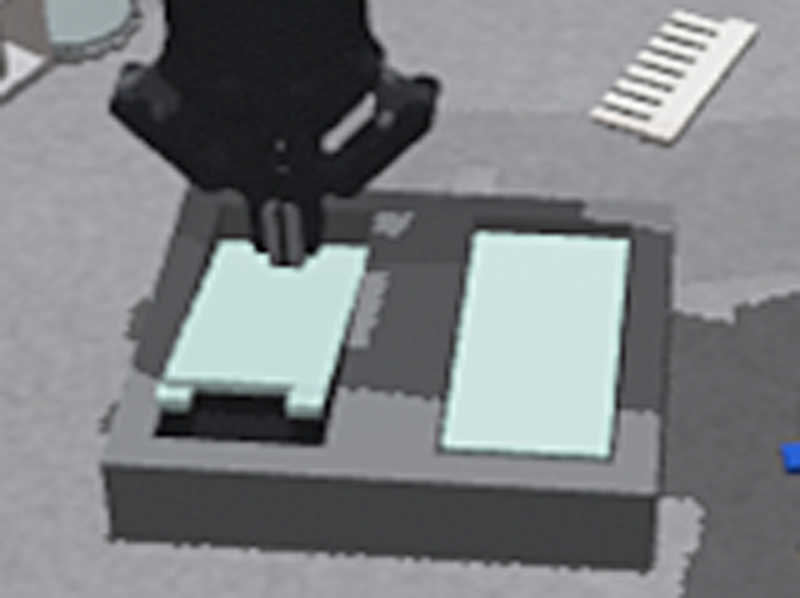

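Emit:
{"op": "play_rows", "data": {
  "commands": [
    {"grip":1,"x":0,"y":0,"z":0.002,"rx":0,"ry":0,"rz":0},
    {"grip":1,"x":0,"y":0,"z":0.002,"rx":0,"ry":0,"rz":0},
    {"grip":1,"x":0,"y":0,"z":0.002,"rx":0,"ry":0,"rz":0},
    {"grip":1,"x":0,"y":0,"z":0,"rx":0,"ry":0,"rz":0}
  ]
}}

```text
time_s: 6.3
position: [0.5517, 0.2108, 0.0451]
tool_rot: [[-0.242, 0.97, -0.0], [0.97, 0.242, -0.0], [0.0, -0.0, -1.0]]
ft_force: [0.8, 0.0, 0.6]
grip_width: -0.0002
```

```bash
python3 - <<'E'
from rig import env,optics
from h import *
s=env.observe();show(s)
im=optics.get_image("side");cv2.imwrite("pics/p3.png",cv2.resize(im["color"][280:410,220:380],None,fx=5,fy=4.6,interpolation=cv2.INTER_CUBIC))
E
```

```text
t 6.3 p [0.5517 0.2108 0.0451] q [ 9.4 37.7 82.7  0.  59.6 -4.5] F [0.84 0.03 0.58] w -0.0002
```

View pics/p3.png

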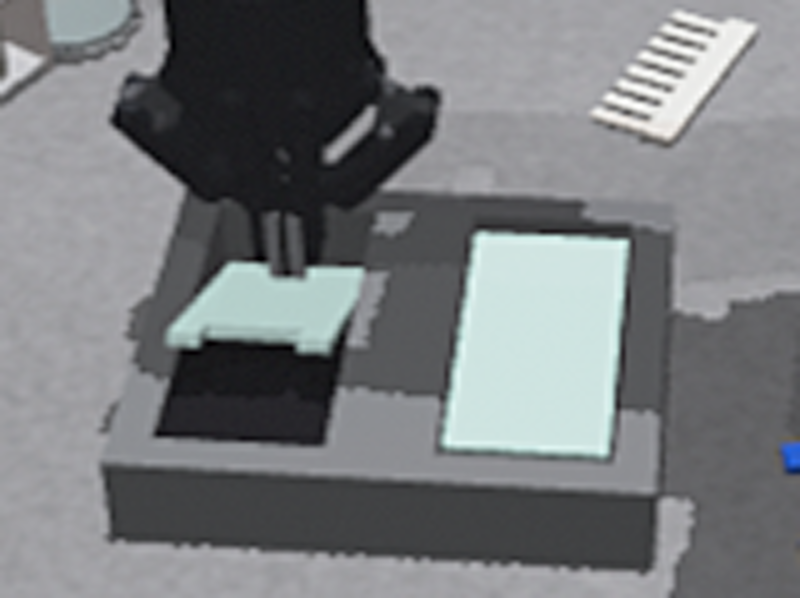

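```bash
cat >> h.py <<'E'
def tiltfit(c,C=TC,yaw=TY,zlo=.046,zhi=.09,xr=(.022,.081),yr=(-.03,.075),glass=True):
    P=c.cloud(); d=P[...,:2]-C; lx=np.cos(yaw)*d[...,0]+np.sin(yaw)*d[...,1]; ly=-np.sin(yaw)*d[...,0]+np.cos(yaw)*d[...,1]; z=P[...,2]
    col=c.im["color"].astype(int); m=(lx>xr[0])&(lx<xr[1])&(ly>yr[0])&(ly<yr[1])&(z>zlo)&(z<zhi)&(c.im["range_z"]>0)
    if glass: m&=(col.min(-1)>120)
    A=np.stack([lx[m],ly[m],np.ones(m.sum())],1); b=z[m]
    w=np.ones(len(b),bool)
    for _ in range(4):
        k=np.linalg.lstsq(A[w],b[w],rcond=None)[0]; r=b-A@k; w=abs(r)<max(.002,1.5*r[w].std())
    print("n",w.sum(),"of",len(w),"slope x,y",k[:2].round(3),"tilt",np.arctan(np.hypot(*k[:2])).round(3),"z@y0",k[2].round(4),"rms",r[w].std().round(4),"lx",np.percentile(lx[m][w],[1,50,99]).round(4),"ly max",np.percentile(ly[m][w],[1,50,98,99.5]).round(4),"zmax",np.percentile(b[w],[98,99.5]).round(4))
    return k
E
python3 - <<'E'
from rig import env,optics
from h import *
for n in("side","top"):
    im=optics.get_image(n); tiltfit(Cam(im))
E
```

```text
n 204 of 242 slope x,y [0.002 0.554] tilt 0.506 z@y0 0.0474 rms 0.0007 lx [0.0224 0.0518 0.0793] ly max [-0.0012  0.0189  0.0402  0.0405] zmax [0.0692 0.0699]
n 19 of 25 slope x,y [-0.031  0.526] tilt 0.485 z@y0 0.0522 rms 0.0011 lx [0.0345 0.0365 0.0397] ly max [-0.0018  0.0118  0.0222  0.0226] zmax [0.0636 0.0641]
```

Emit:
{"op": "play_rows", "data": {
  "commands": [
    {"grip":1,"x":-0.002,"y":0,"z":0.001,"rx":0,"ry":0,"rz":0},
    {"grip":1,"x":-0.002,"y":0,"z":0.0015,"rx":0,"ry":0,"rz":0},
    {"grip":1,"x":-0.002,"y":0,"z":0.001,"rx":0,"ry":0,"rz":0},
    {"grip":1,"x":-0.002,"y":0,"z":0.001,"rx":0,"ry":0,"rz":0},
    {"grip":1,"x":0,"y":0,"z":0,"rx":0,"ry":0,"rz":0}
  ]
}}

```text
time_s: 7.08
position: [0.5538, 0.2028, 0.0407]
tool_rot: [[-0.241, 0.97, -0.0], [0.97, 0.241, -0.0], [0.0, -0.0, -1.0]]
ft_force: [-0.2, -0.5, 0.6]
grip_width: 0.0
```

```bash
python3 - <<'E'
from rig import env,optics
from h import *
s=env.observe();show(s)
tiltfit(Cam(optics.get_image("side")))
E
```

```text
t 7.08 p [0.5538 0.2028 0.0407] q [ 8.6 38.  83.1  0.  59.  -5.3] F [-0.17 -0.51  0.61] w 0.0
n 202 of 243 slope x,y [-0.002  0.55 ] tilt 0.503 z@y0 0.0476 rms 0.0008 lx [0.0226 0.0529 0.0799] ly max [-0.0017  0.0191  0.0392  0.0395] zmax [0.0698 0.0705]
```

Emit:
{"op": "play_rows", "data": {
  "commands": [
    {"grip":1,"x":0,"y":0,"z":-0.003,"rx":0,"ry":0,"rz":0},
    {"grip":1,"x":0,"y":0,"z":-0.003,"rx":0,"ry":0,"rz":0},
    {"grip":1,"x":0,"y":0,"z":-0.004,"rx":0,"ry":0,"rz":0},
    {"grip":1,"x":0,"y":0,"z":-0.004,"rx":0,"ry":0,"rz":0},
    {"grip":1,"x":0,"y":0,"z":0,"rx":0,"ry":0,"rz":0}
  ]
}}

```text
time_s: 7.75
position: [0.5539, 0.203, 0.0552]
tool_rot: [[-0.242, 0.97, 0.001], [0.97, 0.242, 0.0], [-0.0, 0.001, -1.0]]
ft_force: [-0.2, 0.3, 0.0]
grip_width: -0.0001
```

```bash
python3 - <<'E'
from rig import env,optics
from h import *
s=env.observe();show(s)
tiltfit(Cam(optics.get_image("side")))
E
```

```text
t 7.75 p [0.5539 0.203  0.0552] q [ 8.6 36.8 82.4 -0.  60.7 -5.3] F [-0.18  0.34  0.02] w -0.0001
n 204 of 244 slope x,y [0.001 0.552] tilt 0.504 z@y0 0.0474 rms 0.0008 lx [0.023  0.0524 0.0793] ly max [-0.0017  0.0187  0.0401  0.0409] zmax [0.0702 0.0703]
```

```bash
python3 - <<'E'
from rig import env,optics
from h import *
s=env.observe()
s=dict(s); s["position"]=np.array(s["position"])+[0,0,.05]
plan(s,loc(TC,TY,.0515,-.005,.113),down(TY,.515),5)
E
```

```text
total d [-0.0117  0.0462  0.008 ] rotvec/row [ 0.0002  0.103  -0.0006]
0 [ 0.0095 -0.     -0.0016]
1 [ 0.0096 -0.     -0.0006]
2 [ 0.0097 -0.      0.0004]
3 [ 0.0096 -0.      0.0014]
4 [ 0.0094 -0.      0.0024]
```

Emit:
{"op": "play_rows", "data": {
  "commands": [
    {"grip":1,"x":0,"y":0,"z":-0.02,"rx":0,"ry":0,"rz":0},
    {"grip":-1,"x":0,"y":0,"z":-0.03,"rx":0,"ry":0,"rz":0},
    {"grip":-1,"x":0.0095,"y":0,"z":-0.0016,"rx":0,"ry":0.103,"rz":0},
    {"grip":-1,"x":0.0096,"y":0,"z":-0.0006,"rx":0,"ry":0.103,"rz":0},
    {"grip":-1,"x":0.0097,"y":0,"z":0.0004,"rx":0,"ry":0.103,"rz":0},
    {"grip":-1,"x":0.0096,"y":0,"z":0.0014,"rx":0,"ry":0.103,"rz":0},
    {"grip":-1,"x":0.0094,"y":0,"z":0.0024,"rx":0,"ry":0.103,"rz":0},
    {"grip":-1,"x":0,"y":0,"z":0,"rx":0,"ry":0,"rz":0}
  ]
}}

```text
time_s: 8.8
position: [0.5423, 0.2486, 0.1121]
tool_rot: [[-0.209, 0.971, -0.12], [0.845, 0.24, 0.477], [0.492, -0.001, -0.871]]
ft_force: [0.9, -0.1, 0.6]
grip_width: 0.0853
```

```bash
python3 - <<'E'
from rig import env,optics
from h import *
s=env.observe();show(s)
plan(s,loc(TC,TY,.0515,.0244,.061),down(TY,.515),6)
im=optics.get_image("side");tiltfit(Cam(im));cv2.imwrite("pics/p4.png",cv2.resize(im["color"][250:410,220:380],None,fx=4,fy=3.7,interpolation=cv2.INTER_CUBIC))
E
```

```text
t 8.8 p [0.5423 0.2486 0.1121] q [  1.5  34.7  81.6  30.1  73.2 -23.7] F [ 0.87 -0.1   0.64] w 0.0853
total d [-0.0073  0.0291 -0.0511] rotvec/row [ 0.0001  0.0001 -0.0007]
0 [0.0002 0.     0.0099]
1 [0.0002 0.     0.0099]
2 [0.0002 0.     0.0099]
3 [0.0002 0.     0.0099]
4 [0.0002 0.     0.0099]
5 [0.0002 0.     0.0099]
n 199 of 243 slope x,y [-0.002  0.562] tilt 0.512 z@y0 0.0475 rms 0.0007 lx [0.0227 0.0513 0.0795] ly max [-0.0016  0.0186  0.0402  0.0408] zmax [0.07   0.0709]
```

View pics/p4.png

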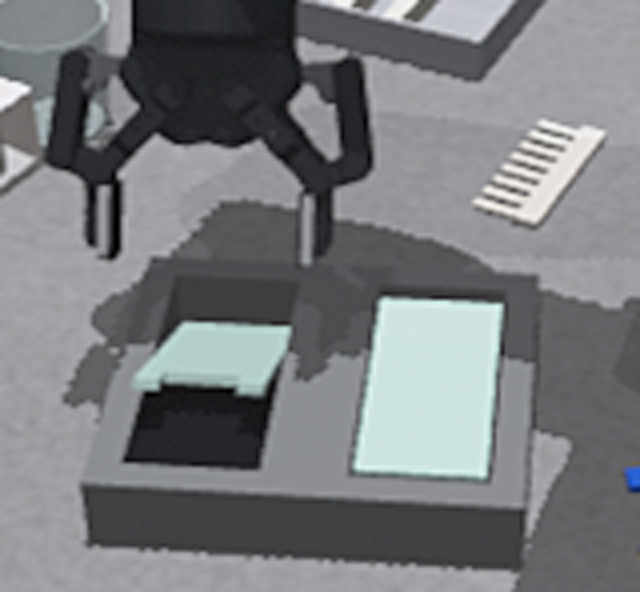

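Plate leans stably and the jaws are aligned above its raised end. Advancing along the plate normal.

Emit:
{"op": "play_rows", "data": {
  "commands": [
    {"grip":-1,"x":0,"y":0,"z":0.012,"rx":0,"ry":0,"rz":0},
    {"grip":-1,"x":0,"y":0,"z":0.012,"rx":0,"ry":0,"rz":0},
    {"grip":-1,"x":0,"y":0,"z":0.012,"rx":0,"ry":0,"rz":0},
    {"grip":-1,"x":0.001,"y":0,"z":0.012,"rx":0,"ry":0,"rz":0},
    {"grip":-1,"x":0,"y":0,"z":0.007,"rx":0,"ry":0,"rz":0},
    {"grip":-1,"x":0,"y":0,"z":0.003,"rx":0,"ry":0,"rz":0},
    {"grip":-1,"x":0,"y":0,"z":0,"rx":0,"ry":0,"rz":0}
  ]
}}

```text
time_s: 9.72
position: [0.5352, 0.2779, 0.0628]
tool_rot: [[-0.21, 0.97, -0.119], [0.845, 0.242, 0.478], [0.493, 0.0, -0.87]]
ft_force: [-0.2, -0.8, 0.3]
grip_width: 0.0853
```

```bash
python3 - <<'E'
from rig import env,optics
from h import *
s=env.observe();show(s)
plan(s,loc(TC,TY,.0515,.0244,.061),down(TY,.515),1)
im=optics.get_image("side");tiltfit(Cam(im));cv2.imwrite("pics/p5.png",cv2.resize(im["color"][280:410,220:380],None,fx=5,fy=4.6,interpolation=cv2.INTER_CUBIC))
E
```

```text
t 9.72 p [0.5352 0.2779 0.0628] q [  4.4  38.5  84.   32.   66.5 -25. ] F [-0.18 -0.84  0.33] w 0.0853
total d [-0.0002 -0.0001 -0.0018] rotvec/row [ 0.0016  0.     -0.0025]
0 [-0.0009 -0.0003  0.0015]
n 204 of 247 slope x,y [-0.003  0.561] tilt 0.511 z@y0 0.0475 rms 0.0007 lx [0.0223 0.0515 0.0793] ly max [-0.0022  0.0186  0.039   0.0403] zmax [0.0697 0.0701]
```

View pics/p5.png

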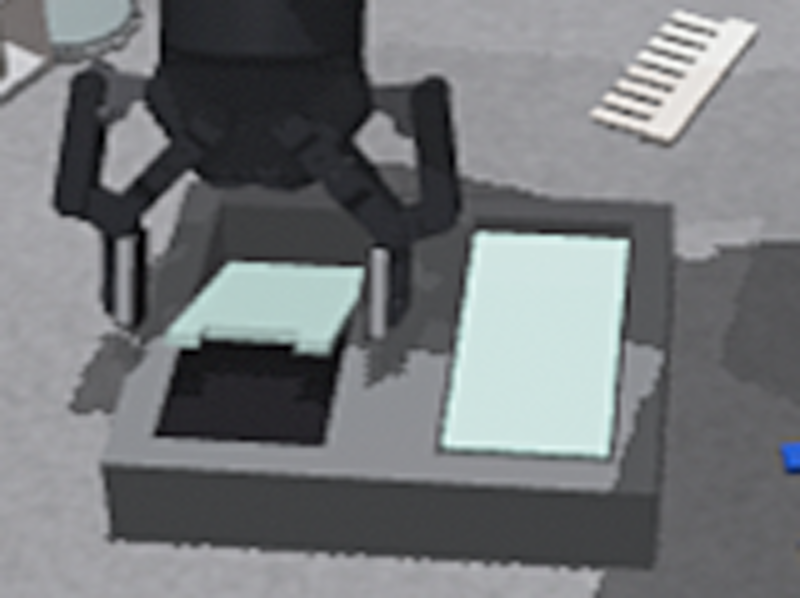

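Emit:
{"op": "play_rows", "data": {
  "commands": [
    {"grip":-1,"x":0,"y":0,"z":0.0015,"rx":0,"ry":0,"rz":0},
    {"grip":1,"x":0,"y":0,"z":0,"rx":0,"ry":0,"rz":0},
    {"grip":1,"x":0,"y":0,"z":0,"rx":0,"ry":0,"rz":0},
    {"grip":1,"x":0,"y":0,"z":0,"rx":0,"ry":0,"rz":0},
    {"grip":1,"x":0,"y":0,"z":0,"rx":0,"ry":0,"rz":0}
  ],
  "squeeze": 35
}}

```text
time_s: 10.4
position: [0.535, 0.2786, 0.0617]
tool_rot: [[-0.21, 0.97, -0.119], [0.844, 0.242, 0.478], [0.493, 0.0, -0.87]]
ft_force: [-0.8, -1.3, 2.6]
grip_width: 0.0585
```

```bash
python3 - <<'E'
from rig import env,optics
from h import *
s=env.observe();show(s)
im=optics.get_image("side");tiltfit(Cam(im));cv2.imwrite("pics/p6.png",cv2.resize(im["color"][280:410,220:380],None,fx=5,fy=4.6,interpolation=cv2.INTER_CUBIC))
E
```

```text
t 10.4 p [0.535  0.2786 0.0617] q [  4.5  38.6  84.1  32.   66.3 -25. ] F [-0.75 -1.28  2.63] w 0.0585
n 205 of 247 slope x,y [0.003 0.537] tilt 0.493 z@y0 0.0473 rms 0.0008 lx [0.0234 0.0525 0.079 ] ly max [-0.0013  0.0198  0.0408  0.0416] zmax [0.0691 0.0695]
```

View pics/p6.png

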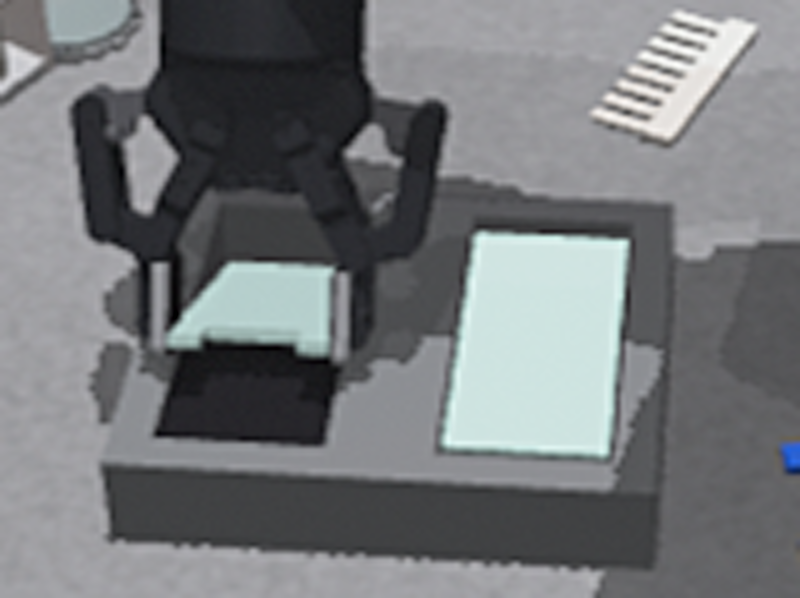

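Emit:
{"op": "play_rows", "data": {
  "commands": [
    {"grip":1,"x":0.002,"y":0,"z":-0.001,"rx":0,"ry":0,"rz":0},
    {"grip":1,"x":0.004,"y":0,"z":-0.002,"rx":0,"ry":0,"rz":0},
    {"grip":1,"x":0.006,"y":0,"z":-0.004,"rx":0,"ry":0,"rz":0},
    {"grip":1,"x":0.006,"y":0,"z":-0.005,"rx":0,"ry":0,"rz":0},
    {"grip":1,"x":0,"y":0,"z":0,"rx":0,"ry":0,"rz":0}
  ]
}}

```text
time_s: 11.08
position: [0.5327, 0.2884, 0.0815]
tool_rot: [[-0.211, 0.97, -0.118], [0.844, 0.242, 0.478], [0.492, 0.001, -0.87]]
ft_force: [-1.3, 0.2, -1.1]
grip_width: 0.0585
```

```bash
python3 - <<'E'
from rig import env,optics
from h import *
s=env.observe();show(s)
im=optics.get_image("side");tiltfit(Cam(im),zhi=.11,yr=(-.05,.1))
E
```

```text
t 11.07 p [0.5327 0.2884 0.0815] q [  5.5  37.1  83.1  31.7  68.  -22.8] F [-1.31  0.19 -1.07] w 0.0585
n 313 of 369 slope x,y [0.001 0.587] tilt 0.531 z@y0 0.0603 rms 0.0006 lx [0.0242 0.0543 0.0797] ly max [-0.0229  0.0169  0.049   0.0508] zmax [0.0889 0.0896]
```

Emit:
{"op": "play_rows", "data": {
  "commands": [
    {"grip":1,"x":0.0098,"y":0,"z":-0.0174,"rx":0,"ry":0,"rz":0},
    {"grip":1,"x":0.0098,"y":0,"z":-0.0174,"rx":0,"ry":0,"rz":0},
    {"grip":1,"x":0.0098,"y":0,"z":-0.0174,"rx":0,"ry":0,"rz":0},
    {"grip":1,"x":0.0098,"y":0,"z":-0.0174,"rx":0,"ry":0,"rz":0},
    {"grip":1,"x":0.0098,"y":0,"z":-0.0174,"rx":0,"ry":0,"rz":0},
    {"grip":1,"x":0,"y":0,"z":0,"rx":0,"ry":0,"rz":0}
  ]
}}

```text
time_s: 11.88
position: [0.533, 0.2879, 0.1815]
tool_rot: [[-0.211, 0.97, -0.117], [0.844, 0.242, 0.478], [0.492, 0.002, -0.87]]
ft_force: [0.8, 0.3, -1.3]
grip_width: 0.0588
```

```bash
python3 - <<'E'
from rig import env,optics
from h import *
s=env.observe();show(s)
plan(s,loc(BC,BY,0,.095,.15),down(BY,0),16)
E
```

```text
t 11.88 p [0.533  0.2879 0.1815] q [  5.4  30.2  76.8  29.7  79.3 -15.9] F [ 0.77  0.3  -1.35] w 0.0588
total d [ 0.0664 -0.3514 -0.0315] rotvec/row [-0.0055 -0.0319  0.0217]
0 [-0.0204 -0.0013 -0.0093]
1 [-0.0207 -0.0008 -0.0086]
2 [-0.021  -0.0003 -0.008 ]
3 [-0.0212  0.0002 -0.0073]
4 [-0.0214  0.0007 -0.0066]
5 [-0.0216  0.0012 -0.0059]
6 [-0.0218  0.0017 -0.0052]
7 [-0.0219  0.0022 -0.0045]
8 [-0.0219  0.0027 -0.0038]
9 [-0.022   0.0032 -0.0031]
10 [-0.022   0.0037 -0.0024]
11 [-0.022   0.0042 -0.0016]
12 [-0.0219  0.0047 -0.0009]
13 [-0.0218  0.0051 -0.0002]
14 [-0.0217  0.0056  0.0005]
15 [-0.0216  0.0061  0.0013]
```

Emit:
{"op": "play_rows", "data": {
  "commands": [
    {"grip":1,"x":-0.0204,"y":-0.0013,"z":-0.0093,"rx":-0.0055,"ry":-0.0319,"rz":0.0217},
    {"grip":1,"x":-0.0207,"y":-0.0008,"z":-0.0086,"rx":-0.0055,"ry":-0.0319,"rz":0.0217},
    {"grip":1,"x":-0.021,"y":-0.0003,"z":-0.008,"rx":-0.0055,"ry":-0.0319,"rz":0.0217},
    {"grip":1,"x":-0.0212,"y":0.0002,"z":-0.0073,"rx":-0.0055,"ry":-0.0319,"rz":0.0217},
    {"grip":1,"x":-0.0214,"y":0.0007,"z":-0.0066,"rx":-0.0055,"ry":-0.0319,"rz":0.0217},
    {"grip":1,"x":-0.0216,"y":0.0012,"z":-0.0059,"rx":-0.0055,"ry":-0.0319,"rz":0.0217},
    {"grip":1,"x":-0.0218,"y":0.0017,"z":-0.0052,"rx":-0.0055,"ry":-0.0319,"rz":0.0217},
    {"grip":1,"x":-0.0219,"y":0.0022,"z":-0.0045,"rx":-0.0055,"ry":-0.0319,"rz":0.0217}
  ]
}}

```text
time_s: 12.88
position: [0.566, 0.1106, 0.1647]
tool_rot: [[-0.057, 0.998, -0.04], [0.966, 0.066, 0.25], [0.252, -0.025, -0.967]]
ft_force: [0.4, -0.1, -0.1]
grip_width: 0.059
```

Emit:
{"op": "play_rows", "data": {
  "commands": [
    {"grip":1,"x":-0.0219,"y":0.0027,"z":-0.0038,"rx":-0.0055,"ry":-0.0319,"rz":0.0217},
    {"grip":1,"x":-0.022,"y":0.0032,"z":-0.0031,"rx":-0.0055,"ry":-0.0319,"rz":0.0217},
    {"grip":1,"x":-0.022,"y":0.0037,"z":-0.0024,"rx":-0.0055,"ry":-0.0319,"rz":0.0217},
    {"grip":1,"x":-0.022,"y":0.0042,"z":-0.0016,"rx":-0.0055,"ry":-0.0319,"rz":0.0217},
    {"grip":1,"x":-0.0219,"y":0.0047,"z":-0.0009,"rx":-0.0055,"ry":-0.0319,"rz":0.0217},
    {"grip":1,"x":-0.0218,"y":0.0051,"z":0,"rx":-0.0055,"ry":-0.0319,"rz":0.0217},
    {"grip":1,"x":-0.0217,"y":0.0056,"z":0.0005,"rx":-0.0055,"ry":-0.0319,"rz":0.0217},
    {"grip":1,"x":-0.0216,"y":0.0061,"z":0.0013,"rx":-0.0055,"ry":-0.0319,"rz":0.0217},
    {"grip":1,"x":0,"y":0,"z":0,"rx":0,"ry":0,"rz":0}
  ]
}}

```text
time_s: 14.0
position: [0.599, -0.0647, 0.1486]
tool_rot: [[0.112, 0.994, -0.003], [0.994, -0.112, -0.002], [-0.002, -0.003, -1.0]]
ft_force: [0.4, 0.9, -1.3]
grip_width: 0.0589
```

```bash
python3 - <<'E'
from rig import env,optics
from h import *
s=env.observe();show(s); print(np.round(s["tool_rot"],3))
plan(s,loc(BC,BY,0,.095,.09),down(BY,0),1)
for n in("side","top"):
    im=optics.get_image(n)
    cv2.imwrite(f"pics/p7{n}.png",cv2.resize(im["color"][120:320,200:420] if n=="side" else im["color"][150:270,280:480],None,fx=3.5,fy=3.5,interpolation=cv2.INTER_CUBIC))
    tiltfit(Cam(im),C=np.array(s["position"][:2]),yaw=BY,zlo=.12,zhi=.18,xr=(-.035,.035),yr=(-.12,.03))
E
```

```text
t 14.0 p [ 0.599  -0.0647  0.1486] q [-17.4  31.7  74.1  -0.1  74.3 -10.9] F [ 0.39  0.88 -1.29] w 0.0589
[[ 0.112  0.994 -0.003]
 [ 0.994 -0.112 -0.002]
 [-0.002 -0.003 -1.   ]]
total d [ 0.0004  0.0012 -0.0586] rotvec/row [-0.0032  0.0019 -0.0019]
0 [0.0013 0.0005 0.0586]
n 243 of 286 slope x,y [-0.003  0.02 ] tilt 0.02 z@y0 0.1491 rms 0.0009 lx [-0.0323  0.0071  0.0273] ly max [-0.1019 -0.0211  0.014   0.015 ] zmax [0.1505 0.1508]
n 130 of 170 slope x,y [-0.006  0.039] tilt 0.04 z@y0 0.1517 rms 0.0012 lx [-0.0296 -0.0194 -0.0052] ly max [-0.0659 -0.0474 -0.0257 -0.0248] zmax [0.152  0.1522]
```

View pics/p7side.png

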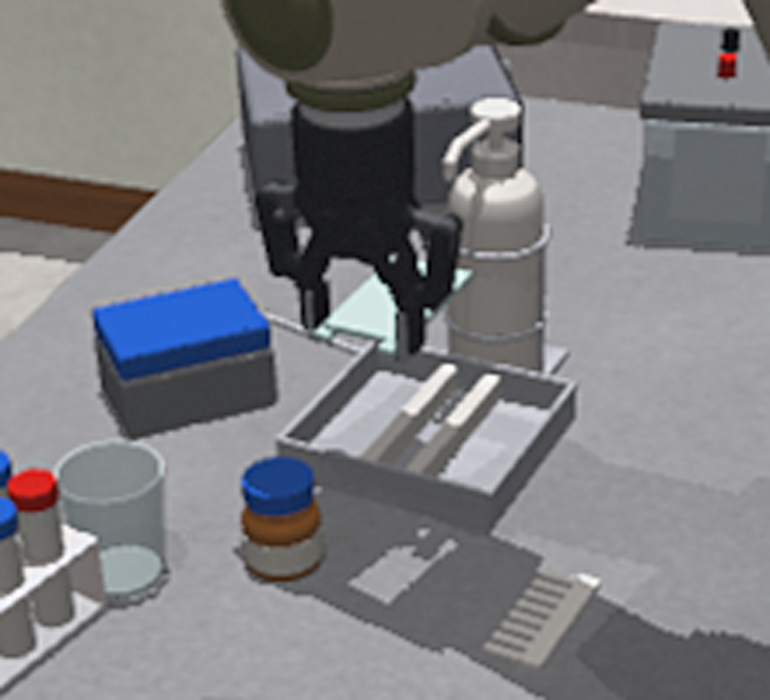

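View pics/p7top.png

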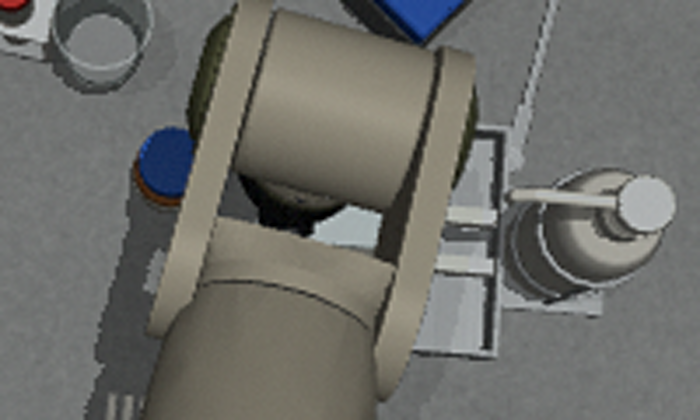

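```bash
python3 - <<'E'
from rig import env,optics
from h import *
s=env.observe()
p=np.array(s["position"])
for n in("side","top"):
    P=Cam(optics.get_image(n)).cloud(); d=P[...,:2]-p[:2]; lx=np.cos(BY)*d[...,0]+np.sin(BY)*d[...,1]; ly=-np.sin(BY)*d[...,0]+np.cos(BY)*d[...,1]; h=P[...,2]-p[2]
    for a in np.arange(.06,.5,.02):
        m=(h>a)&(h<a+.02)&(abs(lx)<.12)&(ly>-.105)&(ly<.15)
        if m.sum()>3: print(n,round(a,2),m.sum(),"ly",np.percentile(ly[m],[1,99]).round(3),"lx",np.percentile(lx[m],[1,99]).round(3))
E
```

```text
side 0.06 353 ly [-0.013  0.021] lx [-0.068  0.062]
side 0.08 511 ly [-0.01   0.023] lx [-0.07   0.062]
side 0.1 156 ly [-0.006  0.04 ] lx [-0.042  0.033]
side 0.12 302 ly [-0.009  0.041] lx [-0.04   0.027]
side 0.14 373 ly [-0.016  0.041] lx [-0.04  0.03]
side 0.16 232 ly [-0.008  0.043] lx [-0.041  0.026]
side 0.18 217 ly [-0.006  0.06 ] lx [-0.041  0.023]
side 0.2 247 ly [0.052 0.073] lx [-0.06   0.044]
side 0.22 572 ly [0.045 0.082] lx [-0.113  0.051]
side 0.24 727 ly [0.052 0.085] lx [-0.119  0.05 ]
side 0.26 770 ly [-0.033  0.085] lx [-0.118  0.045]
side 0.28 946 ly [-0.048  0.085] lx [-0.119  0.025]
side 0.3 457 ly [-0.04   0.082] lx [-0.119 -0.036]
side 0.32 37 ly [0.039 0.064] lx [-0.12  -0.103]
top 0.06 16 ly [-0.017  0.017] lx [-0.031 -0.025]
top 0.08 13 ly [-0.007  0.011] lx [-0.041 -0.03 ]
top 0.1 24 ly [-0.012  0.011] lx [-0.039 -0.035]
top 0.12 57 ly [-0.023  0.034] lx [-0.037 -0.015]
top 0.14 53 ly [-0.022  0.032] lx [-0.037 -0.02 ]
top 0.16 20 ly [-0.012  0.031] lx [-0.039 -0.022]
top 0.18 37 ly [-0.016  0.029] lx [-0.039 -0.026]
top 0.2 61 ly [-0.034  0.043] lx [-0.058  0.019]
top 0.22 40 ly [-0.035  0.046] lx [-0.068  0.041]
top 0.24 272 ly [-0.05   0.071] lx [-0.068  0.044]
top 0.26 1291 ly [-0.066  0.068] lx [-0.065  0.046]
top 0.28 2156 ly [-0.059  0.078] lx [-0.115  0.035]
top 0.3 2049 ly [-0.046  0.078] lx [-0.118 -0.028]
top 0.32 461 ly [-0.006  0.062] lx [-0.12  -0.092]
top 0.34 27 ly [0.017 0.045] lx [-0.12  -0.115]
```

Emit:
{"op": "play_rows", "data": {
  "commands": [
    {"grip":1,"x":0.001,"y":0,"z":0.015,"rx":-0.003,"ry":-0.012,"rz":0},
    {"grip":1,"x":0,"y":0,"z":0.015,"rx":0,"ry":-0.012,"rz":0},
    {"grip":1,"x":0,"y":0,"z":0.015,"rx":0,"ry":0,"rz":0},
    {"grip":1,"x":-0.01,"y":0,"z":0.015,"rx":0,"ry":0,"rz":0},
    {"grip":1,"x":-0.015,"y":0,"z":0.005,"rx":0,"ry":0,"rz":0},
    {"grip":1,"x":-0.015,"y":0,"z":0.005,"rx":0,"ry":0,"rz":0},
    {"grip":1,"x":-0.01,"y":0,"z":0,"rx":0,"ry":0,"rz":0},
    {"grip":1,"x":0,"y":0,"z":0,"rx":0,"ry":0,"rz":0}
  ]
}}

```text
time_s: 15.2
position: [0.5934, -0.1145, 0.0806]
tool_rot: [[0.111, 0.994, -0.002], [0.993, -0.111, -0.026], [-0.026, 0.001, -1.0]]
ft_force: [0.7, 0.0, -1.8]
grip_width: 0.0589
```

```bash
python3 - <<'E'
from rig import env,optics
from h import *
s=env.observe();show(s); print(np.round(s["tool_rot"],3))
plan(s,loc(BC,BY,0,.045,.045),down(BY,-.024),1)
for n in("side","top"):
    im=optics.get_image(n)
    cv2.imwrite(f"pics/p8{n}.png",cv2.resize(im["color"][120:320,200:420] if n=="side" else im["color"][150:270,280:480],None,fx=3.5,fy=3.5,interpolation=cv2.INTER_CUBIC))
    z=s["position"][2]
    tiltfit(Cam(im),C=np.array(s["position"][:2]),yaw=BY,zlo=z-.015,zhi=z+.015,xr=(-.035,.035),yr=(-.12,.03))
E
```

```text
t 15.2 p [ 0.5934 -0.1145  0.0806] q [-21.6  36.1  78.6  -1.6  64.9 -14.5] F [ 0.66  0.04 -1.82] w 0.0589
[[ 0.111  0.994 -0.002]
 [ 0.993 -0.111 -0.026]
 [-0.026  0.001 -1.   ]]
total d [ 0.0006  0.0013 -0.0356] rotvec/row [ 0.0007  0.0016 -0.0016]
0 [0.0022 0.0004 0.0356]
n 214 of 259 slope x,y [0.011 0.013] tilt 0.017 z@y0 0.0816 rms 0.0009 lx [-0.0305  0.007   0.0271] ly max [-0.1028 -0.019   0.0154  0.0165] zmax [0.0832 0.0833]
n 33 of 48 slope x,y [-0.079 -0.048] tilt 0.092 z@y0 0.0779 rms 0.0009 lx [-0.0208 -0.0161 -0.0092] ly max [-0.0663 -0.0542 -0.0412 -0.0401] zmax [0.0838 0.0842]
```

View pics/p8side.png

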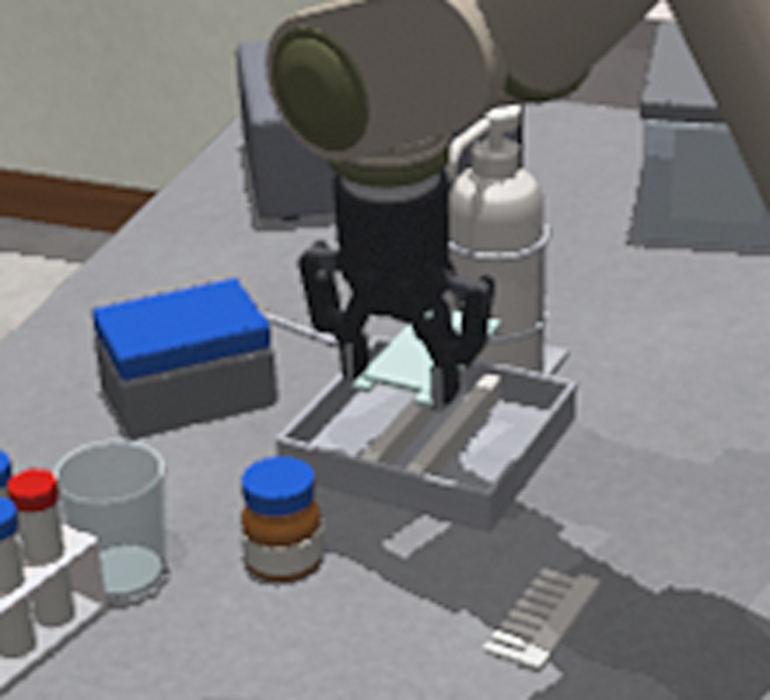

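View pics/p8top.png

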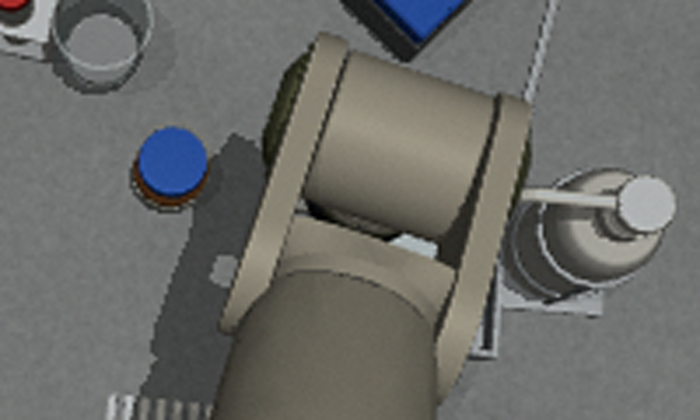

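Emit:
{"op": "play_rows", "data": {
  "commands": [
    {"grip":1,"x":0.002,"y":0,"z":0.012,"rx":0,"ry":0,"rz":0},
    {"grip":1,"x":0,"y":0,"z":0.012,"rx":0,"ry":0,"rz":0},
    {"grip":1,"x":0,"y":0,"z":0.012,"rx":0,"ry":0,"rz":0},
    {"grip":1,"x":0,"y":0,"z":0.008,"rx":0,"ry":0,"rz":0},
    {"grip":1,"x":0,"y":0,"z":0,"rx":0,"ry":0,"rz":0},
    {"grip":1,"x":0,"y":0,"z":0,"rx":0,"ry":0,"rz":0}
  ]
}}

```text
time_s: 16.05
position: [0.5936, -0.1127, 0.0364]
tool_rot: [[0.11, 0.994, -0.002], [0.994, -0.11, -0.025], [-0.026, 0.001, -1.0]]
ft_force: [0.2, 0.3, -0.6]
grip_width: 0.0592
```

```bash
python3 - <<'E'
from rig import env,optics
from h import *
s=env.observe();show(s)
plan(s,loc(BC,BY,0,.045,.0275),down(BY,-.024),1)
im=optics.get_image("side")
cv2.imwrite(f"pics/p9.png",cv2.resize(im["color"][180:280,260:380],None,fx=6,fy=6,interpolation=cv2.INTER_CUBIC))
z=s["position"][2]
tiltfit(Cam(im),C=np.array(s["position"][:2]),yaw=BY,zlo=z-.008,zhi=z+.015,xr=(-.027,.027),yr=(-.12,.01))
E
```

```text
t 16.05 p [ 0.5936 -0.1127  0.0364] q [-21.4  39.4  80.8  -1.6  59.4 -14.2] F [ 0.16  0.3  -0.59] w 0.0592
total d [ 0.0004 -0.0006 -0.0089] rotvec/row [ 0.0005  0.0016 -0.0003]
0 [-0.0003  0.0004  0.0089]
n 174 of 223 slope x,y [ 0.015 -0.005] tilt 0.016 z@y0 0.0369 rms 0.0009 lx [-0.0225  0.0088  0.0267] ly max [-0.1016 -0.018   0.007   0.0092] zmax [0.0391 0.0391]
```

View pics/p9.png

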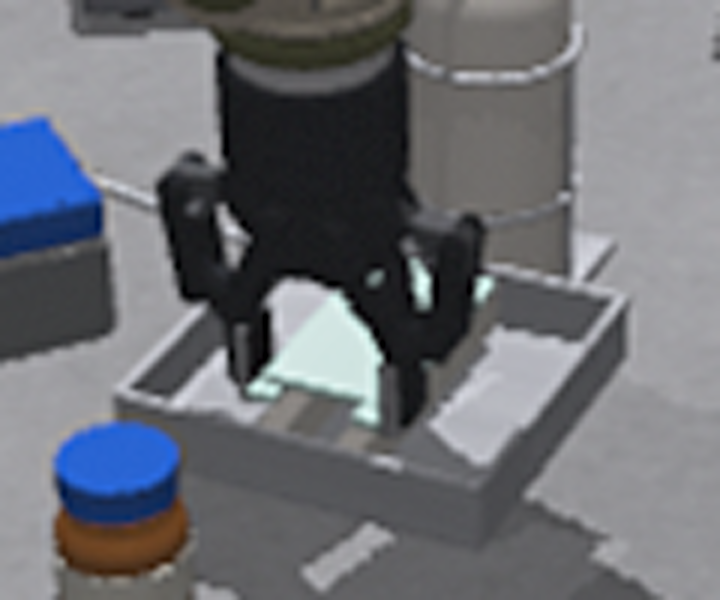

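Emit:
{"op": "play_rows", "data": {
  "commands": [
    {"grip":1,"x":0,"y":0,"z":0.002,"rx":0,"ry":0,"rz":0},
    {"grip":1,"x":0,"y":0,"z":0.002,"rx":0,"ry":0,"rz":0},
    {"grip":1,"x":0,"y":0,"z":0.002,"rx":0,"ry":0,"rz":0},
    {"grip":1,"x":0,"y":0,"z":0,"rx":0,"ry":0,"rz":0}
  ]
}}

```text
time_s: 16.6
position: [0.5932, -0.1127, 0.0299]
tool_rot: [[0.11, 0.994, -0.003], [0.994, -0.11, -0.025], [-0.025, -0.0, -1.0]]
ft_force: [-0.3, 0.4, -0.3]
grip_width: 0.0585
```

Emit:
{"op": "play_rows", "data": {
  "commands": [
    {"grip":1,"x":0,"y":0,"z":0.001,"rx":0,"ry":0,"rz":0},
    {"grip":1,"x":0,"y":0,"z":0,"rx":0,"ry":0,"rz":0},
    {"grip":1,"x":0,"y":0,"z":0,"rx":0,"ry":0,"rz":0}
  ]
}}

```text
time_s: 16.98
position: [0.5934, -0.1128, 0.0292]
tool_rot: [[0.11, 0.994, -0.003], [0.994, -0.11, -0.025], [-0.025, 0.0, -1.0]]
ft_force: [-0.5, 0.4, -1.4]
grip_width: 0.0584
```

Emit:
{"op": "play_rows", "data": {
  "commands": [
    {"grip":1,"x":0,"y":0,"z":0.001,"rx":0,"ry":0,"rz":0},
    {"grip":1,"x":0,"y":0,"z":0,"rx":0,"ry":0,"rz":0},
    {"grip":1,"x":0,"y":0,"z":0,"rx":0,"ry":0,"rz":0}
  ]
}}

```text
time_s: 17.35
position: [0.5933, -0.1128, 0.0282]
tool_rot: [[0.11, 0.994, -0.003], [0.994, -0.11, -0.025], [-0.025, -0.0, -1.0]]
ft_force: [0.3, -0.5, -0.2]
grip_width: 0.0589
```

Emit:
{"op": "play_rows", "data": {
  "commands": [
    {"grip":1,"x":0,"y":0,"z":0.001,"rx":0,"ry":0,"rz":0},
    {"grip":1,"x":0,"y":0,"z":0,"rx":0,"ry":0,"rz":0}
  ]
}}

```text
time_s: 17.6
position: [0.5935, -0.1129, 0.0275]
tool_rot: [[0.11, 0.994, -0.002], [0.994, -0.11, -0.025], [-0.026, 0.001, -1.0]]
ft_force: [-1.3, 0.8, 3.1]
grip_width: 0.0586
```

```bash
python3 - <<'E'
from rig import env,optics
from h import *
s=env.observe();show(s)
im=optics.get_image("side")
z=s["position"][2]
tiltfit(Cam(im),C=np.array(s["position"][:2]),yaw=BY,zlo=z-.008,zhi=z+.015,xr=(-.027,.027),yr=(-.12,.01))
E
```

```text
t 17.6 p [ 0.5935 -0.1129  0.0275] q [-21.4  40.1  81.2  -1.7  58.3 -14.2] F [-1.31  0.78  3.09] w 0.0586
n 185 of 238 slope x,y [0.007 0.015] tilt 0.017 z@y0 0.0288 rms 0.001 lx [-0.0254  0.0081  0.0269] ly max [-0.1128 -0.0211  0.0087  0.0091] zmax [0.0304 0.0305]
```

Emit:
{"op": "play_rows", "data": {
  "commands": [
    {"grip":1,"x":0,"y":0,"z":0.0004,"rx":0,"ry":0,"rz":0},
    {"grip":0.0,"x":0,"y":0,"z":0,"rx":0,"ry":0,"rz":0},
    {"grip":-0.5,"x":0,"y":0,"z":0,"rx":0,"ry":0,"rz":0},
    {"grip":-1,"x":0,"y":0,"z":0,"rx":0,"ry":0,"rz":0},
    {"grip":-1,"x":0,"y":0,"z":0,"rx":0,"ry":0,"rz":0},
    {"grip":-1,"x":0,"y":0,"z":0,"rx":0,"ry":0,"rz":0}
  ]
}}

```text
time_s: 18.4
position: [0.5933, -0.1128, 0.0267]
tool_rot: [[0.11, 0.994, -0.003], [0.994, -0.11, -0.025], [-0.025, -0.0, -1.0]]
ft_force: [0.3, -0.5, -0.2]
grip_width: 0.0849
```

```bash
python3 - <<'E'
from rig import env,optics
from h import *
s=env.observe();show(s)
im=optics.get_image("side")
cv2.imwrite(f"pics/p10.png",cv2.resize(im["color"][180:280,260:380],None,fx=6,fy=6,interpolation=cv2.INTER_CUBIC))
z=s["position"][2]
tiltfit(Cam(im),C=np.array(s["position"][:2]),yaw=BY,zlo=z-.008,zhi=z+.015,xr=(-.027,.027),yr=(-.12,.01))
E
```

```text
t 18.4 p [ 0.5933 -0.1128  0.0267] q [-21.4  40.1  81.3  -1.7  58.3 -14.2] F [ 0.29 -0.54 -0.19] w 0.0849
n 232 of 290 slope x,y [0.003 0.005] tilt 0.006 z@y0 0.0284 rms 0.0011 lx [-0.0263  0.0042  0.0261] ly max [-0.0942 -0.0213  0.0062  0.009 ] zmax [0.0301 0.0303]
```

View pics/p10.png

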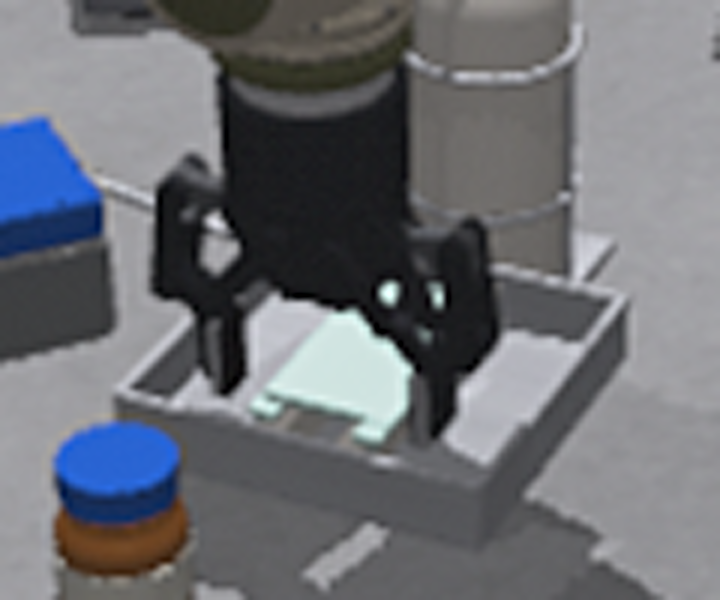

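Emit:
{"op": "play_rows", "data": {
  "commands": [
    {"grip":-1,"x":0,"y":0,"z":-0.01,"rx":0,"ry":0,"rz":0},
    {"grip":-1,"x":0,"y":0,"z":-0.02,"rx":0,"ry":0,"rz":0},
    {"grip":-1,"x":0,"y":0,"z":-0.03,"rx":0,"ry":0.008,"rz":0},
    {"grip":-1,"x":0,"y":0,"z":-0.04,"rx":0,"ry":0.008,"rz":0},
    {"grip":-1,"x":0.02,"y":0,"z":-0.05,"rx":0,"ry":0.008,"rz":0},
    {"grip":1,"x":0.05,"y":0,"z":-0.05,"rx":0,"ry":0,"rz":0},
    {"grip":1,"x":0.05,"y":0,"z":-0.04,"rx":0,"ry":0,"rz":0},
    {"grip":1,"x":0.02,"y":0,"z":0,"rx":0,"ry":0,"rz":0}
  ]
}}

```text
time_s: 19.45
position: [0.6089, 0.0245, 0.2637]
tool_rot: [[0.108, 0.994, 0.007], [0.994, -0.108, -0.002], [-0.001, 0.007, -1.0]]
ft_force: [-0.2, -0.1, 0.4]
grip_width: 0.0322
```

```bash
cat > chk.py <<'E'
from rig import env,optics
from h import *
import sys
s=env.observe();show(s); print(np.round(s["tool_rot"],3).tolist())
for n in("side","top"):
    im=optics.get_image(n);c=Cam(im)
    vis=im["color"].copy()
    cv2.imwrite(f"pics/{sys.argv[1]}{n}.png",cv2.resize(vis[170:270,260:400] if n=="side" else vis[160:270,340:480],None,fx=5,fy=5,interpolation=cv2.INTER_CUBIC))
    tiltfit(c,C=BC,yaw=BY,zlo=.0265 if n=="top" else .024,zhi=.034,xr=(-.045,.045),yr=(-.074,.074))
    col=im["color"].astype(int); b=(col.min(-1)>150).astype(int)
E
python3 chk.py p11
```

```text
t 19.45 p [0.6089 0.0245 0.2637] q [-8.8 27.1 62.5 -0.1 89.9 -2.6] F [-0.22 -0.11  0.43] w 0.0322
[[0.108, 0.994, 0.007], [0.994, -0.108, -0.002], [-0.001, 0.007, -1.0]]
n 482 of 599 slope x,y [-0.008 -0.002] tilt 0.008 z@y0 0.0282 rms 0.001 lx [-0.0331 -0.0043  0.027 ] ly max [-0.0586  0.0006  0.0602  0.0721] zmax [0.0302 0.0303]
n 672 of 935 slope x,y [-0.008  0.   ] tilt 0.008 z@y0 0.0295 rms 0.0011 lx [-0.0293 -0.0003  0.0295] ly max [-0.0609 -0.006   0.0579  0.0708] zmax [0.0315 0.0316]
```

View pics/p11side.png

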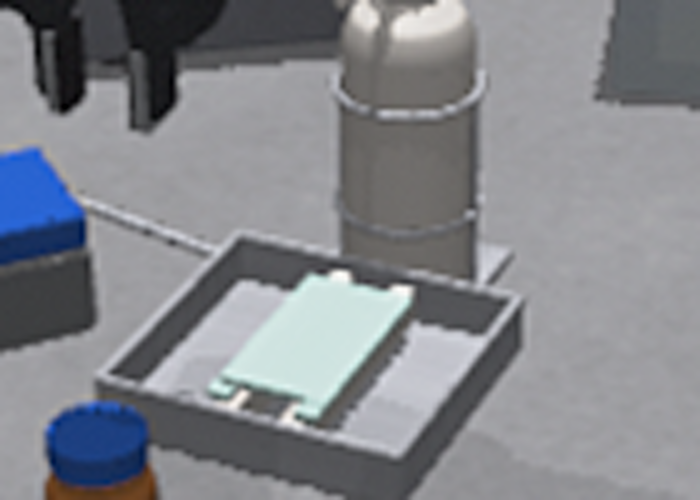

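View pics/p11top.png

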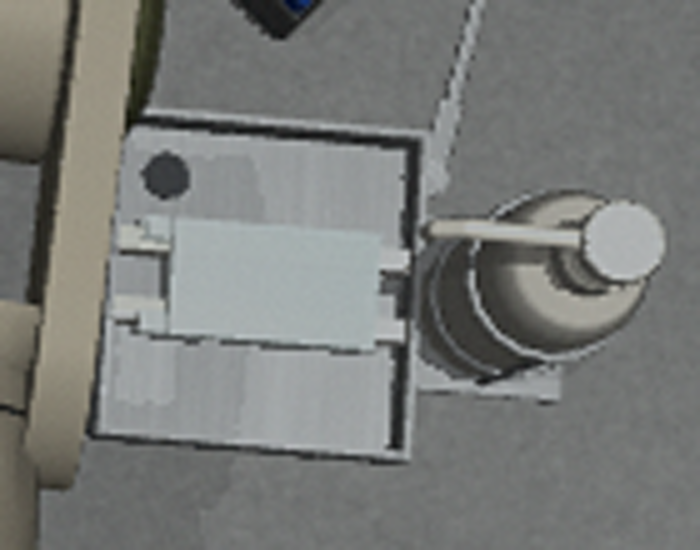

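```bash
python3 - <<'E'
from rig import env
from h import *
s=env.observe()
plan(s,np.array([.5763,-.2775,.260]),down(BY,0),8)
E
```

```text
total d [-3.170e-02 -3.014e-01  2.000e-04] rotvec/row [0.     0.0002 0.0003]
0 [-0.0379  0.0001  0.    ]
1 [-0.0379  0.0001  0.    ]
2 [-0.0379  0.0001  0.    ]
3 [-0.0379  0.0001  0.    ]
4 [-0.0379  0.0001 -0.    ]
5 [-0.0379  0.0002 -0.    ]
6 [-0.0379  0.0002 -0.    ]
7 [-0.0379  0.0002 -0.    ]
```

Emit:
{"op": "play_rows", "data": {
  "commands": [
    {"grip":1,"x":-0.02,"y":0,"z":0,"rx":0,"ry":0,"rz":0},
    {"grip":1,"x":-0.038,"y":0,"z":0,"rx":0,"ry":0,"rz":0},
    {"grip":1,"x":-0.038,"y":0,"z":0,"rx":0,"ry":0,"rz":0},
    {"grip":1,"x":-0.038,"y":0,"z":0,"rx":0,"ry":0,"rz":0},
    {"grip":1,"x":-0.038,"y":0,"z":0,"rx":0,"ry":0,"rz":0},
    {"grip":1,"x":-0.038,"y":0,"z":0,"rx":0,"ry":0,"rz":0},
    {"grip":1,"x":-0.038,"y":0,"z":0,"rx":0,"ry":0,"rz":0},
    {"grip":1,"x":-0.038,"y":0,"z":0,"rx":0,"ry":0,"rz":0},
    {"grip":1,"x":-0.017,"y":0.001,"z":0,"rx":0,"ry":0,"rz":0.002},
    {"grip":1,"x":0,"y":0,"z":0,"rx":0,"ry":0,"rz":0}
  ]
}}

```text
time_s: 20.8
position: [0.5751, -0.2808, 0.2592]
tool_rot: [[0.115, 0.993, -0.001], [0.993, -0.115, -0.0], [-0.001, -0.001, -1.0]]
ft_force: [-0.0, -0.7, -0.1]
grip_width: 0.0001
```

```bash
python3 - <<'E'
from rig import env,optics
from h import *
s=env.observe();show(s)
im=optics.get_image("side");cv2.imwrite("pics/p12.png",cv2.resize(im["color"][90:250,260:420],None,fx=4.5,fy=3.7,interpolation=cv2.INTER_CUBIC))
E
```

```text
t 20.8 p [ 0.5751 -0.2808  0.2592] q [-36.6  30.8  56.9  -0.1  92.3 -30. ] F [-0.04 -0.68 -0.08] w 0.0001
```

View pics/p12.png

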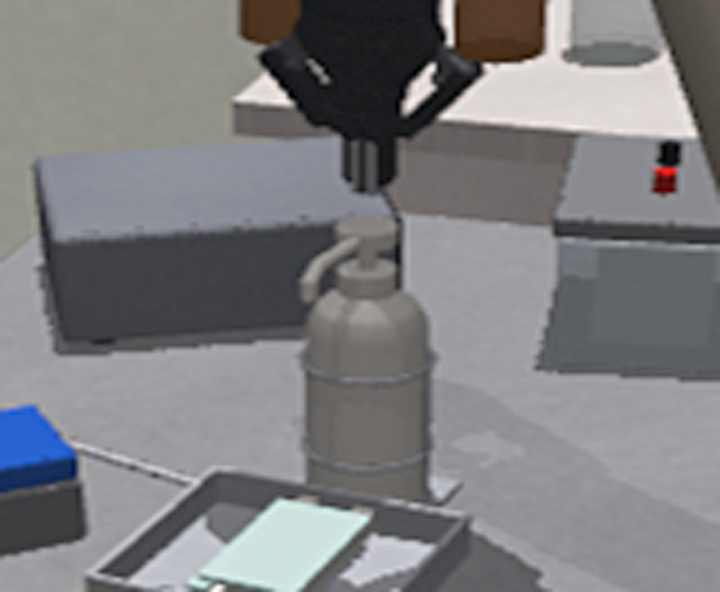

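Emit:
{"op": "play_rows", "data": {
  "commands": [
    {"grip":1,"x":0.003,"y":0,"z":0.01,"rx":0,"ry":0,"rz":0},
    {"grip":1,"x":0,"y":0,"z":0.009,"rx":0,"ry":0,"rz":0},
    {"grip":1,"x":0,"y":0,"z":0.004,"rx":0,"ry":0,"rz":0},
    {"grip":1,"x":0,"y":0,"z":0.004,"rx":0,"ry":0,"rz":0},
    {"grip":1,"x":0,"y":0,"z":0,"rx":0,"ry":0,"rz":0}
  ]
}}

```text
time_s: 21.48
position: [0.5764, -0.2758, 0.2332]
tool_rot: [[0.112, 0.994, 0.0], [0.994, -0.112, -0.001], [-0.001, 0.0, -1.0]]
ft_force: [-0.4, 1.8, 2.7]
grip_width: 0.0004
```

Emit:
{"op": "play_rows", "data": {
  "commands": [
    {"grip":1,"x":0,"y":0,"z":0.003,"rx":0,"ry":0,"rz":0},
    {"grip":1,"x":0,"y":0,"z":0.002,"rx":0,"ry":0,"rz":0},
    {"grip":1,"x":0,"y":0,"z":0.002,"rx":0,"ry":0,"rz":0},
    {"grip":1,"x":0,"y":0,"z":0,"rx":0,"ry":0,"rz":0}
  ]
}}

```text
time_s: 21.98
position: [0.5765, -0.2761, 0.2261]
tool_rot: [[0.112, 0.994, 0.0], [0.994, -0.112, -0.001], [-0.001, 0.001, -1.0]]
ft_force: [0.8, 3.0, 4.9]
grip_width: 0.0003
```

Emit:
{"op": "play_rows", "data": {
  "commands": [
    {"grip":1,"x":0,"y":0,"z":0.002,"rx":0,"ry":0,"rz":0},
    {"grip":1,"x":0,"y":0,"z":0.001,"rx":0,"ry":0,"rz":0},
    {"grip":1,"x":0,"y":0,"z":0,"rx":0,"ry":0,"rz":0}
  ]
}}

```text
time_s: 22.35
position: [0.5765, -0.2761, 0.2233]
tool_rot: [[0.112, 0.994, 0.001], [0.994, -0.112, -0.002], [-0.001, 0.001, -1.0]]
ft_force: [1.0, 3.7, 7.1]
grip_width: 0.0002
```

Emit:
{"op": "play_rows", "data": {
  "commands": [
    {"grip":1,"x":0,"y":0,"z":0.001,"rx":0,"ry":0,"rz":0},
    {"grip":1,"x":0,"y":0,"z":0,"rx":0,"ry":0,"rz":0}
  ]
}}

```text
time_s: 22.6
position: [0.5764, -0.2761, 0.2224]
tool_rot: [[0.112, 0.994, 0.001], [0.994, -0.112, -0.002], [-0.001, 0.001, -1.0]]
ft_force: [0.5, 2.5, 5.6]
grip_width: 0.0003
```

```bash
python3 chk.py p13
```

```text
t 22.6 p [ 0.5764 -0.2761  0.2224] q [-36.2  31.8  61.1  -0.1  87.  -29.7] F [0.5  2.47 5.59] w 0.0003
[[0.112, 0.994, 0.001], [0.994, -0.112, -0.002], [-0.001, 0.001, -1.0]]
n 474 of 602 slope x,y [-0.001  0.004] tilt 0.004 z@y0 0.0282 rms 0.001 lx [-0.0336 -0.0047  0.0264] ly max [-0.06    0.0006  0.0616  0.0734] zmax [0.03   0.0302]
n 662 of 947 slope x,y [-0.004  0.001] tilt 0.004 z@y0 0.0297 rms 0.0011 lx [-0.0296  0.0005  0.0299] ly max [-0.0592 -0.0052  0.0584  0.0729] zmax [0.0317 0.0318]
```

Emit:
{"op": "play_rows", "data": {
  "commands": [
    {"grip":1,"x":0,"y":0,"z":0.001,"rx":0,"ry":0,"rz":0},
    {"grip":1,"x":0,"y":0,"z":0,"rx":0,"ry":0,"rz":0}
  ]
}}

```text
time_s: 22.95
position: [0.5765, -0.2761, 0.222]
tool_rot: [[0.112, 0.994, 0.001], [0.994, -0.112, -0.002], [-0.002, 0.001, -1.0]]
ft_force: [-0.2, 2.7, 9.4]
grip_width: -0.0001
```

Emit:
{"op": "play_rows", "data": {
  "commands": [
    {"grip":1,"x":0,"y":0,"z":0.0007,"rx":0,"ry":0,"rz":0},
    {"grip":1,"x":0,"y":0,"z":0,"rx":0,"ry":0,"rz":0}
  ]
}}

```text
time_s: 23.2
position: [0.5765, -0.2761, 0.222]
tool_rot: [[0.112, 0.994, 0.002], [0.994, -0.112, -0.002], [-0.002, 0.002, -1.0]]
ft_force: [-2.3, 4.2, 13.3]
grip_width: 0.0002
```

Hard stop reached (force rising to 13 N with no further travel). Releasing and backing off.

Emit:
{"op": "play_rows", "data": {
  "commands": [
    {"grip":1,"x":0,"y":0,"z":-0.003,"rx":0,"ry":0,"rz":0},
    {"grip":1,"x":0,"y":0,"z":-0.006,"rx":0,"ry":0,"rz":0},
    {"grip":1,"x":0,"y":0,"z":-0.01,"rx":0,"ry":0,"rz":0},
    {"grip":1,"x":0,"y":0,"z":-0.03,"rx":0,"ry":0,"rz":0},
    {"grip":1,"x":0,"y":0,"z":-0.04,"rx":0,"ry":0,"rz":0},
    {"grip":1,"x":0,"y":0,"z":-0.02,"rx":0,"ry":0,"rz":0},
    {"grip":1,"x":0,"y":0,"z":0,"rx":0,"ry":0,"rz":0},
    {"grip":1,"x":0,"y":0,"z":0,"rx":0,"ry":0,"rz":0}
  ]
}}

```text
time_s: 24.2
position: [0.576, -0.2762, 0.3278]
tool_rot: [[0.112, 0.994, -0.003], [0.994, -0.112, -0.0], [-0.0, -0.003, -1.0]]
ft_force: [-0.3, 0.4, -0.0]
grip_width: -0.0002
```

```bash
python3 chk.py p14; python3 - <<'E'
from rig import optics
from h import *
im=optics.get_image("side"); c=Cam(im); Q=c.cloud(); m=(Q[...,2]>.19)&(Q[...,2]<.24)&(abs(Q[...,0]-.576)<.025)&(abs(Q[...,1]+.277)<.025); print("head top z",np.percentile(Q[m][:,2],[50,90,98]))
cv2.imwrite("pics/p15.png",im["color"])
E
```

```text
t 24.2 p [ 0.576  -0.2762  0.3278] q [-3.620e+01  2.940e+01  4.840e+01 -1.000e-01  1.023e+02 -2.970e+01] F [-0.31  0.38 -0.04] w -0.0002
[[0.112, 0.994, -0.003], [0.994, -0.112, -0.0], [-0.0, -0.003, -1.0]]
n 488 of 600 slope x,y [-0.008  0.006] tilt 0.01 z@y0 0.0284 rms 0.0011 lx [-0.0333 -0.004   0.027 ] ly max [-0.0594  0.0017  0.0607  0.0735] zmax [0.0304 0.0307]
n 655 of 962 slope x,y [-0.005  0.003] tilt 0.005 z@y0 0.0296 rms 0.0011 lx [-0.0297 -0.0002  0.0296] ly max [-0.06   -0.0054  0.0704  0.0736] zmax [0.0315 0.0316]
head top z [0.21849905 0.22181399 0.22380923]
```

View pics/p15.png

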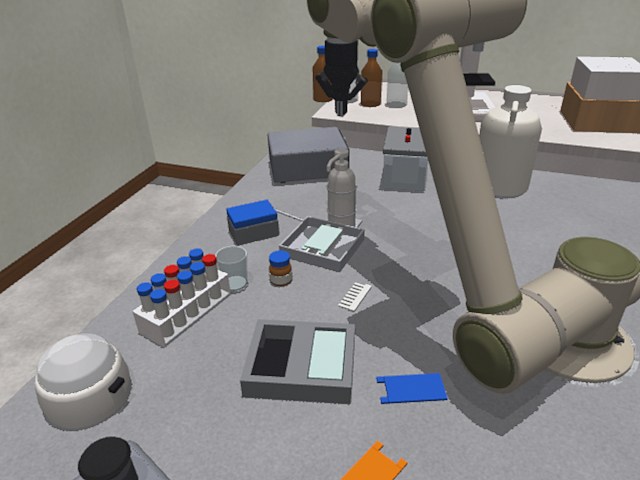

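The picture shows the notched plate on the rails at about (322, 238) px and the pump head up at (340, 158). The plain plate is still in its bay at (327, 355), the bystanders are where they were, and the arm is clear. Handing in.

```bash
python3 - <<'E'
from rig import order
print(order.close_job())
E
```

```text
the job is handed in; nothing more can be done
None
```

I did the whole job in order and handed it in at about 24 s of the 66 s allowed; the hand-in gives no verdict.

- **Tipping:** The notched plate was in the far bay. I pressed its end into the well and it slid home. It stayed leaning at about 0.51 rad after I let go.
- **Moving:** I gripped its long sides near the raised end, lifted it out and brought it in under the spout. I lowered it onto the rails with about 3 N of contact and let go.
- **Pump:** I pressed the head to its hard stop, about 14 mm of travel with the force rising to 13 N, then backed off.

**Last checks:**
- **Plate:** It lies flat, with a tilt of 0.01 rad or less. The top camera puts it within about 2 mm of the rails' middle, and the side camera puts it about 3 mm off sideways. I checked its line with the rails only by eye.
- **Pump head:** Its top measured about 0.222 m, so it is up again.
- **Plain plate and bystanders:** They look unmoved in the last picture; I did not re-measure them.
- **Arm:** It is clear of everything.

No check failed. The two cameras disagreed by 2 to 3 mm on most positions (up to 8 mm on the basin along y), all inside the 15 mm tolerance.

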